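Flip the hot tag over for the glass bowl

TASK

The glass bowl has just come out of the annealer and is still hot: flip the tag of the stand that the bowl is on right over its pivot, so that it lies flat on the far side, showing the heat mark. Only push it with the fingers from outside, without taking it between them. Leave the glass, the other two tags, the jars and the tools as they are.

Things in the scene. Friction and masses are not known exactly. Their poses are not given: they have to be found in the camera images.
- bowl: open round bowl of amber glass, 104 mm across the rim, 55 mm high, loose; origin at the centre of its underside. It stands on the fibre board of its own stand, stand_bowl.
- vase: narrow-necked amber glass vase, 86 mm across, 158 mm high, loose; origin at the centre of its underside. It stands on stand_vase.
- weight: solid round amber glass paperweight, 80 mm across, 61 mm high, loose; origin at the centre of its underside. It stands on stand_weight.
- stand_bowl: fixed steel cooling stand, the one the bowl is on; three alike stand side by side in any order, each turned a little, each with a flip-over tag at its near end and a fibre board at its far end. Origin on the bench straight below the middle of the tag's pivot; own +x runs away from the robot to the glass, +y to the left along the pivot, z up. Coordinates below are in this frame.
- bowl_pivot (a point): middle of that stand's pivot rod, which runs along own y, 120 mm above the bench, between two uprights (6 mm thick, 26 mm along x, top at 128 mm) at y = -55 and +55 mm. Cross bars 6 mm thick at x = -30 and +30 mm, just under the level tag, carry it on either side; their arms, outside the tag's width, reach to x = -36 and +36 mm.
- bowl_board (a point): middle of the top of that stand's white fibre board, at x = +162 mm, 50 mm above the bench; 128 mm along x (+98 to +226 mm) by 118 mm. The glass stands here. In front of the board and of the cross bars the space under the tag is free down to the bench, except for skids 20 mm high at y = -61 to -49 and +49 to +61 mm, from x = -45 to +230 mm.
- stand_vase: the same kind of stand with its tag, the one the vase is on.
- stand_weight: the same kind of stand with its tag, the one the paperweight is on.
- tag_bowl (a joint): angle of the tag of the bowl's stand: 0 is level on the near side, plain face up, free edge at x = -84 mm; pi/2 stands straight up; pi (its stop) is level on the far side, heat mark up, free edge at x = +84 mm. It starts between 0 and 0.25. The hinge is stiff: the tag stays at any angle it is left at and takes about 1 N at the free edge to turn.
- tag_bowl_plate (a point): middle of that tag, 44 mm from the pivot axis: a 4 mm aluminium plate, 90 mm wide along the pivot, reaching 84 mm from the axis to its free edge (78 mm wide over the last 8 mm). One face is plain, the other has the heat mark, three embossed wavy lines. The point turns with it: own x points from the free edge to the pivot, y along the pivot, z out of the plain face.
- tag_vase_plate (a point): the same point on the tag of the vase's stand, which starts on the near side, plain face up.
- tag_weight_plate (a point): the same point on the tag of the paperweight's stand, which starts on the far side, heat mark up.
- frit_a: glass jar with a metal screw lid, 46 mm across, 62 mm high, loose, between the left and the middle stand; origin at the centre of its underside.
- frit_b: the same kind of jar, between the middle and the right stand.
- block: dark wooden shaping block, a 76 mm wide, 44 mm high cup with a handle, about 210 mm long, lying to the left of the stands.
- jacks: steel glassworker's jacks, two blades on a bowed spring, 360 mm long, 76 mm wide, 12 mm high, lying to the right of the stands.
- shears: steel shears, 255 mm long, 104 mm wide, 14 mm high, lying in front on the right.
Things that resemble listed ones, but are neither listed nor needed, are in the scene too. What is shaped like the weight but purple or turquoise is not meant. Leave any black look-alike of the vase alone.

How it is judged:
At the end, for the whole second after the job is handed in: The tag of the bowl's stand lies at rest on its far side, heat mark up, within 0.17 rad (10 degrees) of level; the other two tags are within 12 mm of where they were; the bowl, the vase and the paperweight stand upright within 12 mm of where they were (value of joint tag_bowl above 2.97 rad and velocity of joint tag_bowl between -0.1 and 0.1 rad/s and distance of each of tag_vase_plate, tag_weight_plate, bowl, vase, weight from where it was at the start of the episode below 0.012 m and angle between each of bowl, vase, weight's own z axis and vertical below 0.15 rad); the robot touches nothing.
It fails at once if the bowl's tag is taken between the fingers: the point between the pads lies inside the plate, or up to 10 mm past its free edge or sides, within 6 mm of its mid-plane (x of the grasp point in the frame of tag_bowl_plate between -0.05 and 0.04 m and y of the grasp point in the frame of tag_bowl_plate between -0.055 and 0.055 m and z of the grasp point in the frame of tag_bowl_plate between -0.006 and 0.006 m).
It fails at once if a piece of glass is lifted, shifted by more than 12 mm or tipped (distance of any of bowl, vase, weight from where it was at the start of the episode above 0.012 m or angle between any of bowl, vase, weight's own z axis and vertical above 0.2 rad).
It fails at once if another tag is moved by more than 12 mm (distance of any of tag_vase_plate, tag_weight_plate from where it was at the start of the episode above 0.012 m).
It fails at once if a jar or a tool is lifted or shifted by more than 20 mm (distance of any of frit_a, frit_b, block, jacks, shears from where it was at the start of the episode above 0.02 m).
It also fails if it takes over 38 s, if anything falls off the work surface, if the arm or the gripper's body presses on something with over 40 N, if the wrist force passes 120 N, or if a joint passes its speed limit or range.

ROBOT

A 7-joint arm with a two-finger parallel gripper is mounted at the origin on the work surface. World frame = base frame: x ahead of the robot, y to its left, z up, the work surface at z = 0. Lengths are in m, angles in rad, forces in N, time in s.
With the tool pointing down it reaches from about 0.4 to 0.85 m from the base axis. Payload 4.5 kg.
Tool frame: the origin (TCP) lies midway between the tips of the shut fingers; the grasp point (between the pads) lies 19 mm behind it; z points along the fingers, x is the direction in which the jaws open and shut, and the axes are right-handed (so a half turn about z gives the same grasp; the last joint's range is limited). The gripper opens to 88 mm and grips with 3 to 60 N. Pads are 18 mm wide; open, the fingers measure 123 mm over their backs; the gripper's body (75 mm by 187 mm) begins 45 mm behind the grasp point.
Start: joints at [0.034, 0.689, -0.195, 1.565, 0.157, 0.902, -0.215], TCP at [0.625, 0, 0.239] pointing down, gripper open.
Joint ranges: [-3.01, 3.01], [-0.46, 2.08], [-1.47, 1.51], [0.13, 2.56], [-1, 4.14], [0.04, 2.09], [-2.66, 2.66]. Speed limits (rad/s): [2.57, 2.57, 3.14, 3.14, 3.14, 3.14, 3.14].

INTERFACE

Orientations are given as a unit quaternion [x, y, z, w].
In Python, from plant import r gives the robot as it stands. The module is installed in compiled form; this text tells all that it offers.
- The arm moves only by the tool play_rows, never from a script. Its argument "increments" is a list of rows, each a list of 7 numbers: the opening, from 0 (shut) to 1 (fully open), then the shift along the tool's x, y, z in mm, then the turn, a rotation vector about the tool's x, y, z in rad. In form: [[hand, dx, dy, dz, wx, wy, wz], ...]. A call has exactly 8 rows; each row shifts and turns the pose as measured when the row begins, along the tool's axes as they then stand; what a row does not reach is not made up. A row lasts 1/8 s, in which the tool goes at most 62.5 mm and 10.7 degrees, less where a joint would pass 70% of its speed; a pose out of reach is approached as far as the arm can. A call is refused whole if a number of a shift passes 62.5 or a number of a turn 0.188, either way. A call with a gripper value outside its range is refused whole. The fingers move at their own pace and stop on an object; "grip_force" is the grip in N (left out, the last holds). Time passes only in rows, so rows that do not move let the fingers close, or fill a call up. It gives the time, the measured TCP pose, the force and the opening at its end, in the units of the state.
- r.get_state(): the state, without advancing time (a new reading comes with each control period).
- r.snapshot(name): name is "scene" or "side" or "wrist"; returns the picture (384x512x3 uint8, red, green, blue); there is no depth.
- r.get_calibration(name): a dict with "fx", "fy", "cx", "cy" (pixels), "R" (3x3) and "t" (3): a world point X has camera coordinates R X + t. Camera axes: x right, y down, z forward; pixel columns grow to the right and rows downward; lengths in m; the calibration is good to about 2 mm. A picture is of the moment at which its call begins: read the wrist's pose just before it. get_calibration takes no time and is no camera call; for the wrist camera it gives the pose at the moment of the call.
- r.finish_job(): hands the job in, once; it reports no verdict.
The state is a dict: "clock": time; "q": joint angles; "qd": joint speeds; "joint_torque": joint torques, N m; "tool_pos": TCP position; "eef_rot": TCP orientation; "contact_force": force on the tool from outside, world axes, zero at the start; "moment": the same for the moment, N m; "opening": opening from 0.0 (shut) to 1.0 (fully open).
Only numpy, scipy, OpenCV 4.12 (cv2) and the standard library are available. Lean on these libraries where they do the work, as an engineer would, in place of code of your own. Each camera call takes 0.05 s, during which the arm holds its last target.

## Working session

There is one attempt and no reset: what is moved stays moved. The work goes in short steps, Python scripts to look and compute and a tool call to move; the robot and the scene stay as the last step left them, time stands still between calls to the robot, and variables do not carry over. Pictures are saved under pics/ and viewed, and the job is handed in when it is done.

Besides the shell and the picture viewer there is one more tool, called after ">>>" in YAML: its name, and indented under it one key for each argument. play_rows: Moves the arm, as the interface text tells. Its arguments: {"type":"object","properties":{"increments":{"type":"array"},"grip_force":{"type":"number"}},"required":["increments"]}

```bash
mkdir -p pics; python3 - <<'E'
from plant import r
import cv2
for n in("scene","side","wrist"):
    im=r.snapshot(n); cv2.imwrite(f"pics/{n}0.png",cv2.cvtColor(im,cv2.COLOR_RGB2BGR))
    c=r.get_calibration(n); print(n,c)
print(r.get_state())
E
```

```text
scene {'fx': 354.56592765273933, 'fy': 354.56592765273933, 'cx': 251.3039872775441, 'cy': 185.00599152704115, 'R': array([[-0.5746844 ,  0.81823047, -0.01538615],
       [ 0.60755187,  0.41396738, -0.67787295],
       [-0.54828694, -0.39891089, -0.73501805]]), 't': array([ 0.31353872, -0.26999737,  1.47051743])}
side {'fx': 413.3324408211461, 'fy': 413.3324408211461, 'cx': 260.5619577508865, 'cy': 190.7551343922811, 'R': array([[ 0.99431327, -0.10631651, -0.00615838],
       [-0.06135956, -0.52467499, -0.84908843],
       [ 0.08704097,  0.84463776, -0.52821484]]), 't': array([-0.546575  ,  0.14483696,  1.47631431])}
wrist {'fx': 313.15916423706943, 'fy': 313.15916423706943, 'cx': 250.60650714672678, 'cy': 189.25158664253956, 'R': array([[ 9.99999098e-01, -5.18947287e-04, -1.23882645e-03],
       [-9.46530810e-05, -9.47278368e-01,  3.20411743e-01],
       [-1.33979030e-03, -3.20411337e-01, -9.47277562e-01]]), 't': array([-0.62372967, -0.04412078,  0.39067627])}
{'clock': 0.15, 'q': array([ 0.03379367,  0.68981557, -0.19455977,  1.56608126,  0.15729759,
        0.90252698, -0.21511904]), 'qd': array([-6.11308894e-04, -3.88629073e-03,  1.99543585e-05, -4.10580004e-03,
        4.81842237e-04,  1.57046268e-03, -2.67680294e-04]), 'joint_torque': array([-1.46674727e-03, -5.27863634e+01, -1.26819178e+00, -1.53587687e+01,
       -5.24473807e-02,  3.92338901e-03,  1.12435155e-04]), 'tool_pos': array([ 6.24515725e-01, -1.48771044e-05,  2.38086327e-01]), 'eef_rot': array([ 9.99999740e-01,  3.66022261e-05, -7.18579896e-04,  4.21491108e-05]), 'contact_force': array([ 0.58963616, -0.49129698,  0.51763636]), 'moment': array([ 0.08034657, -0.00597582, -0.02578297]), 'opening': 0.997501521092855}
```

View pics/scene0.png

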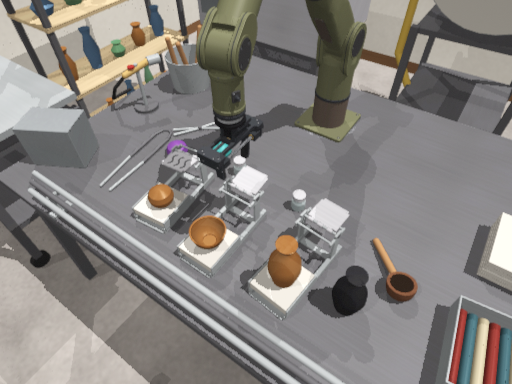

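View pics/side0.png

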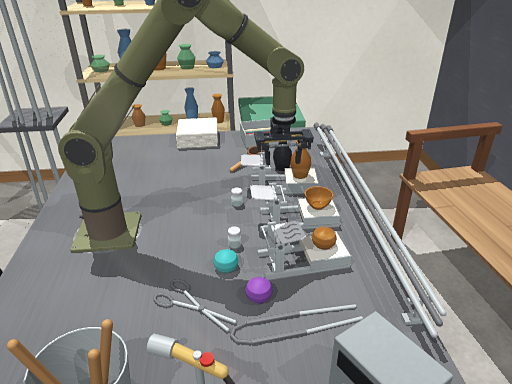

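View pics/wrist0.png

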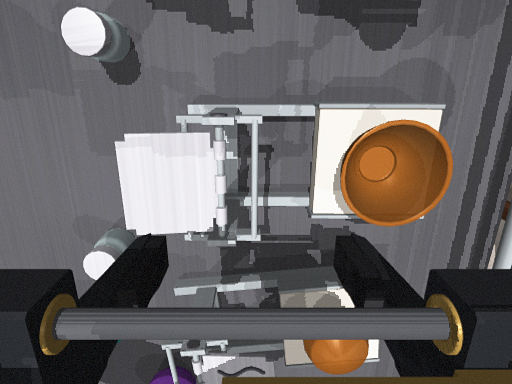

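The bowl is on the middle stand, at scene (207,232) and wrist (395,172). The vase (scene 285,262) and the paperweight (scene 160,195) are on the outer stands. I'll confirm this in an enlarged crop and measure there.

```bash
python3 - <<'E'
import cv2
im=cv2.imread("pics/wrist0.png")
cv2.imwrite("pics/w0crop.png",cv2.resize(im[90:260,100:300],None,fx=4,fy=3.5*4/3.5,interpolation=cv2.INTER_CUBIC)[:, :][0:600])
cv2.imwrite("pics/w0crop2.png",cv2.resize(im[90:240,290:470],None,fx=4,fy=4,interpolation=cv2.INTER_CUBIC))
im=cv2.imread("pics/side0.png")
cv2.imwrite("pics/s0crop.png",cv2.resize(im[140:280,225:365],None,fx=4.2,fy=4.2,interpolation=cv2.INTER_CUBIC))
E
```

```text
(no output)
```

View pics/w0crop.png

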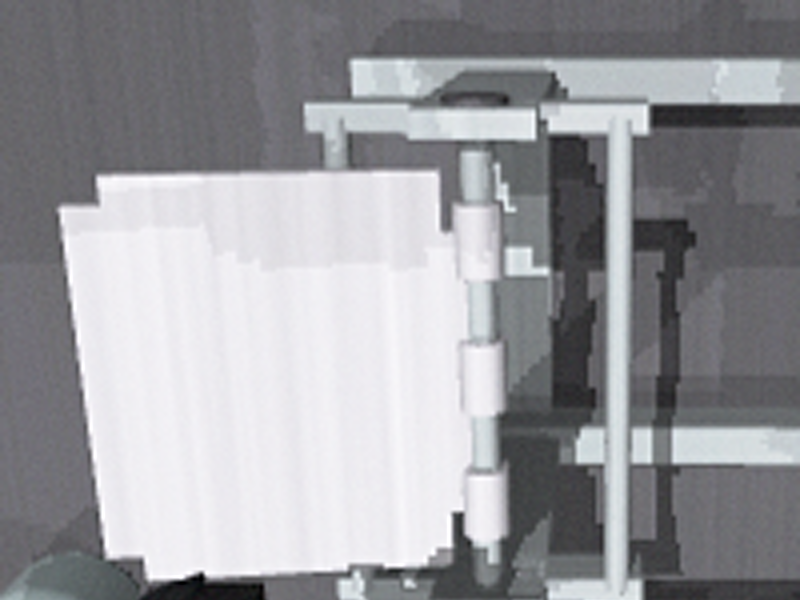

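View pics/w0crop2.png

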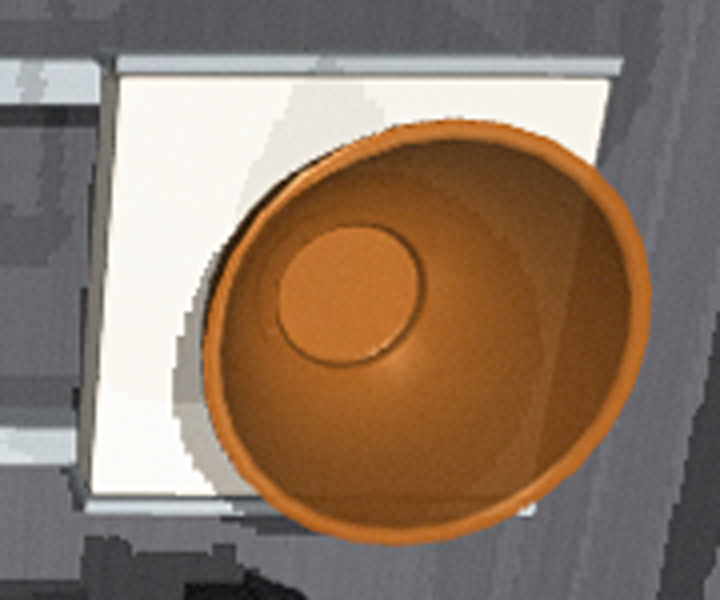

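View pics/s0crop.png

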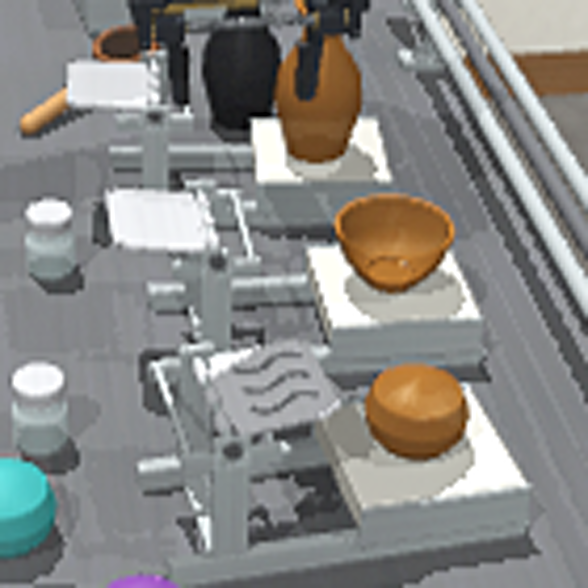

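```bash
cat > h.py <<'E'
import numpy as np
from scipy.optimize import least_squares
def proj(c,X):
    X=np.asarray(X)@c["R"].T+c["t"]
    return np.c_[X[:,0]/X[:,2]*c["fx"]+c["cx"],X[:,1]/X[:,2]*c["fy"]+c["cy"]]
def world(p,L):
    c,s=np.cos(p[2]),np.sin(p[2]); L=np.asarray(L)
    return np.c_[p[0]+c*L[:,0]-s*L[:,1],p[1]+s*L[:,0]+c*L[:,1],L[:,2]]
E
python3 - <<'E'
from h import *
from plant import r
c=r.get_calibration("wrist")
fix=np.array([[.098,.059,.05],[.098,-.059,.05],[.226,.059,.05]])
pf=np.array([[319,108.75],[313,213.75],[442.5,110]])
def tag(th):
    # free edge corners, near side: plain face up
    f=[]
    for y in(.039,-.039): f.append([-.084*np.cos(th)-.002*np.sin(th),y,.12+.084*np.sin(th)+.002*np.cos(th)])
    for y in(.045,-.045): f.append([-.076*np.cos(th)-.002*np.sin(th),y,.12+.076*np.sin(th)+.002*np.cos(th)])
    return np.array(f)
pt=np.array([[115,142],[126.25,229.5],[124.5,134],[137,235]])
rod=np.array([[218.75,127.5],[222,233.75]])
def res(p):
    e=(proj(c,world(p,fix))-pf).ravel()
    e2=(proj(c,world(p,tag(p[3])))-pt).ravel()
    # rod line: project axis points and compare x at rows
    a=proj(c,world(p,[[0,.055,.12],[0,-.055,.12]]))
    e3=[np.interp(v,a[:,1],a[:,0])-u for u,v in rod]
    b=proj(c,world(p,[[.03,.055,.115],[.03,-.055,.115]]))
    e4=[np.interp(v,b[:,1],b[:,0])-u for u,v in [(255,120),(254.5,236)]]
    return np.r_[e,e2,e3,e4]
s=least_squares(res,[.55,.08,0,.1],loss="soft_l1")
print(s.x,np.round(res(s.x),1))
# check in side and draw
import cv2
p=s.x
for n in("wrist","side","scene"):
    cc=r.get_calibration(n); im=cv2.imread(f"pics/{n}0.png")
    Q=np.r_[fix,tag(p[3]),[[0,.055,.12],[0,-.055,.12],[0,.055,.128],[0,-.055,.128],[.226,-.059,.05]]]
    for k in (4,): im=cv2.resize(im,None,fx=k,fy=k,interpolation=cv2.INTER_CUBIC)
    uv=(proj(cc,world(p,Q))+.5)*4
    for u in uv: cv2.circle(im,(int(u[0]),int(u[1])),4,(0,0,255),-1)
    m=uv.mean(0).astype(int); x0=max(m[0]-400,0);y0=max(m[1]-300,0)
    cv2.imwrite(f"pics/fit_{n}.png",im[y0:y0+600,x0:x0+800])
np.save("p.npy",p)
E
```

```text
[ 0.59734959 -0.00113281 -0.00193671  0.1031177 ] [ 0.9  0.4 -0.5  0.6  1.2 -0.6 -0.3 -0.   0.5 -0.4 -0.5  0.4 -0.2 -0.2
  0.1  0.1 -0.2 -0.3]
```

View pics/fit_side.png

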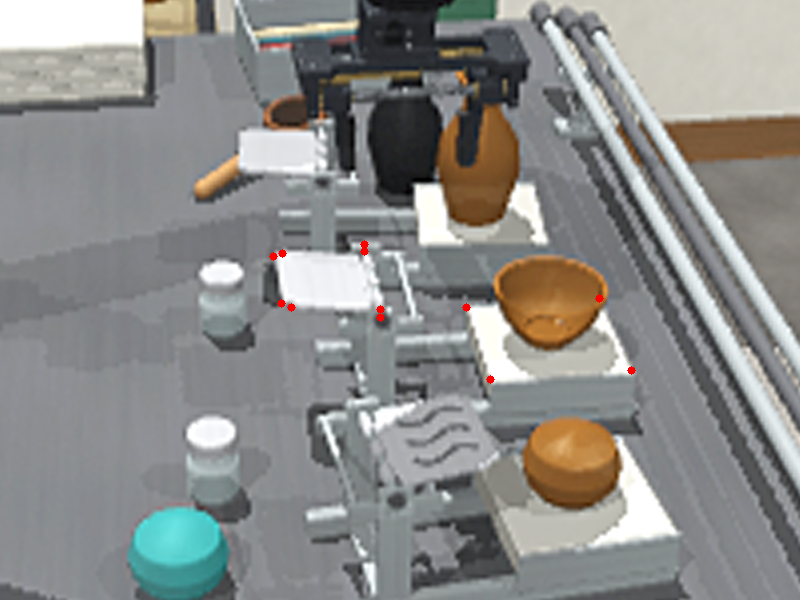

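View pics/fit_scene.png

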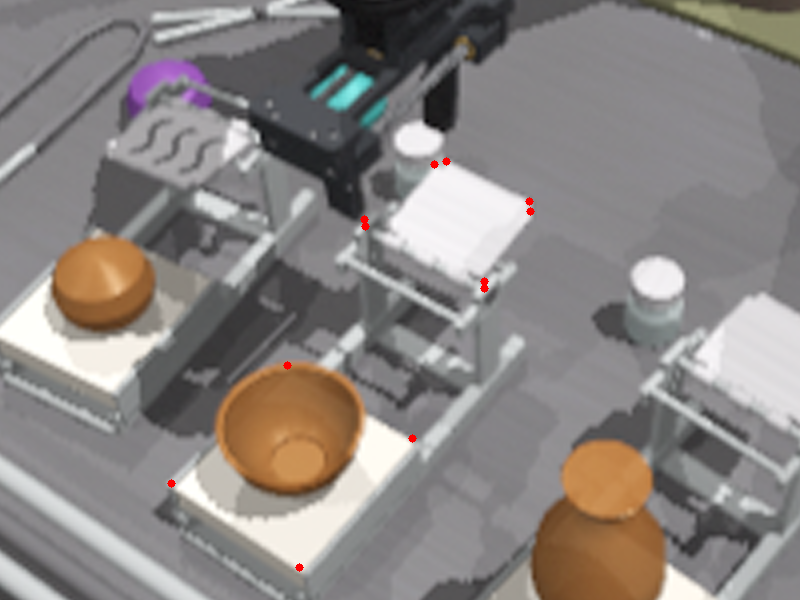

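The middle stand is the bowl's. The fit puts its pivot at about (0.597, -0.001) with almost no yaw, and the tag sits at about 0.10 rad. The side and scene overlays agree to within a few mm. First I'll back off, shut the hand and turn the jaws along y.

```bash
cat >> h.py <<'E'
from scipy.spatial.transform import Rotation as Ro
def quat(phi_deg):
    # tool z=(cos phi,0,-sin phi), tool y = lower... camera side (tool -y) up
    p=np.radians(phi_deg); z=np.array([np.cos(p),0,-np.sin(p)]); y=-np.array([np.sin(p),0,np.cos(p)]); x=np.cross(y,z)
    return Ro.from_matrix(np.c_[x,y,z])
def rows(pos,rot,tp,trot,n=8,hand=0):
    dw=(trot*rot.inv()).as_rotvec()/n; R=rot; d=(np.asarray(tp)-pos)/n*1000
    for i in range(n):
        print([hand]+[round(v,1)for v in R.inv().apply(d)]+[round(v,3)for v in R.inv().apply(dw)])
        R=Ro.from_rotvec(dw)*R
def st(r):
    s=r.get_state(); R=Ro.from_quat(s["eef_rot"])
    z=R.as_matrix()[:,2]
    print("t",round(s["clock"],2),"pos",s["tool_pos"].round(4),"q",s["q"].round(3),"F",s["contact_force"].round(1),"phi",round(np.degrees(np.arctan2(-z[2],z[0])),1),"\n",R.as_matrix().round(3))
    return s["tool_pos"],R
E
python3 - <<'E'
from h import *
from plant import r
p,R=st(r)
rows(p,R,[.50,0,.26],quat(90))
E
```

```text
t 0.15 pos [ 0.6245 -0.      0.2381] q [ 0.034  0.69  -0.195  1.566  0.157  0.903 -0.215] F [ 0.6 -0.5  0.5] phi 90.1 
 [[ 1.     0.    -0.001]
 [ 0.    -1.    -0.   ]
 [-0.001  0.    -1.   ]]
[0, np.float64(-15.6), np.float64(-0.0), np.float64(-2.7), np.float64(0.0), np.float64(0.0), np.float64(0.196)]
[0, np.float64(-15.3), np.float64(3.0), np.float64(-2.7), np.float64(0.0), np.float64(0.0), np.float64(0.196)]
[0, np.float64(-14.4), np.float64(6.0), np.float64(-2.7), np.float64(0.0), np.float64(0.0), np.float64(0.196)]
[0, np.float64(-12.9), np.float64(8.6), np.float64(-2.7), np.float64(0.0), np.float64(0.0), np.float64(0.196)]
[0, np.float64(-11.0), np.float64(11.0), np.float64(-2.7), np.float64(0.0), np.float64(0.0), np.float64(0.196)]
[0, np.float64(-8.7), np.float64(12.9), np.float64(-2.7), np.float64(0.0), np.float64(0.0), np.float64(0.196)]
[0, np.float64(-6.0), np.float64(14.4), np.float64(-2.7), np.float64(0.0), np.float64(0.0), np.float64(0.196)]
[0, np.float64(-3.0), np.float64(15.3), np.float64(-2.7), np.float64(0.0), np.float64(0.0), np.float64(0.196)]
```

>>> play_rows:
  increments:
    - [0, -16, 0, -3, 0, 0, 0.186]
    - [0, -15, 3, -3, 0, 0, 0.186]
    - [0, -14, 6, -3, 0, 0, 0.186]
    - [0, -13, 8.5, -3, 0, 0, 0.186]
    - [0, -11, 11, -3, 0, 0, 0.186]
    - [0, -9, 13, -3, 0, 0, 0.186]
    - [0, -6, 14, -3, 0, 0, 0.186]
    - [0, -3, 15, -3, 0, 0, 0.186]

```text
clock: 1.15
tool_pos: [0.4957, -0.0025, 0.2606]
eef_rot: [0.73, -0.683, -0.003, 0.001]
contact_force: [0.2, 0.0, -0.5]
opening: 0.112
```

```bash
python3 - <<'E'
from h import *
from plant import r
p,R=st(r)
rows(p,R,[.45,0,.25],quat(55))
E
```

```text
t 1.15 pos [ 0.4957 -0.0025  0.2606] q [-0.247  0.503  0.248  1.929 -0.18   0.736 -1.398] F [ 0.2  0.  -0.5] phi 90.3 
 [[ 0.066 -0.998 -0.006]
 [-0.998 -0.066  0.002]
 [-0.002  0.006 -1.   ]]
[0, np.float64(-0.7), np.float64(5.7), np.float64(1.4), np.float64(0.077), np.float64(0.003), np.float64(0.008)]
[0, np.float64(-0.7), np.float64(5.8), np.float64(0.9), np.float64(0.077), np.float64(0.003), np.float64(0.008)]
[0, np.float64(-0.6), np.float64(5.8), np.float64(0.5), np.float64(0.077), np.float64(0.003), np.float64(0.008)]
[0, np.float64(-0.6), np.float64(5.8), np.float64(0.0), np.float64(0.077), np.float64(0.003), np.float64(0.008)]
[0, np.float64(-0.5), np.float64(5.8), np.float64(-0.4), np.float64(0.077), np.float64(0.003), np.float64(0.008)]
[0, np.float64(-0.5), np.float64(5.8), np.float64(-0.9), np.float64(0.077), np.float64(0.003), np.float64(0.008)]
[0, np.float64(-0.4), np.float64(5.7), np.float64(-1.3), np.float64(0.077), np.float64(0.003), np.float64(0.008)]
[0, np.float64(-0.4), np.float64(5.6), np.float64(-1.8), np.float64(0.077), np.float64(0.003), np.float64(0.008)]
```

>>> play_rows:
  increments:
    - [0, 0, 0, 0, 0.08, 0, 0.01]
    - [0, 0, 0, 0, 0.08, 0, 0.01]
    - [0, 0, 0, 0, 0.08, 0, 0.01]
    - [0, 0, 0, 0, 0.08, 0, 0.01]
    - [0, 0, 0, 0, 0.08, 0, 0.01]
    - [0, 0, 0, 0, 0.08, 0, 0.01]
    - [0, 0, 0, 0, 0.08, 0, 0.01]
    - [0, 0, 0, 0, 0.08, 0, 0.01]

```text
clock: 2.15
tool_pos: [0.5067, -0.0018, 0.3016]
eef_rot: [-0.684, 0.685, -0.168, 0.184]
contact_force: [-0.5, -0.5, 1.0]
opening: 0.002
```

```bash
python3 - <<'E'
from h import *
from plant import r
p,R=st(r)
E
```

```text
t 2.15 pos [ 0.5067 -0.0018  0.3016] q [-0.238  0.313  0.178  2.305 -1.001  0.043 -0.664] F [-0.5 -0.5  1. ] phi 61.1 
 [[ 0.004 -0.875  0.483]
 [-1.     0.007  0.022]
 [-0.022 -0.483 -0.875]]
```

Tilting forward runs q6 into its lower limit, so the wrist has to flip (q5 towards π). I'll turn about the tool axis near alignment to carry q5 round.

>>> play_rows:
  increments:
    - [0, 0, 0, 0, 0, 0, -0.186]
    - [0, 0, 0, 0, 0, 0, -0.186]
    - [0, 0, 0, 0, 0, 0, -0.186]
    - [0, 0, 0, 0, 0, 0, -0.186]
    - [0, 0, 0, 0, 0, 0, -0.186]
    - [0, 0, 0, 0, 0, 0, -0.186]
    - [0, 0, 0, 0, 0, 0, -0.186]
    - [0, 0, 0, 0, 0, 0, -0.186]

```text
clock: 3.15
tool_pos: [0.5058, -0.0011, 0.3025]
eef_rot: [0.968, -0.034, 0.249, -0.021]
contact_force: [0.4, 0.2, 0.2]
opening: 0.002
```

```bash
python3 - <<'E'
from h import *
from plant import r
p,R=st(r)
E
```

```text
t 3.15 pos [ 0.5058 -0.0011  0.3025] q [-0.236  0.31   0.174  2.306 -0.976  0.043  0.813] F [0.4 0.2 0.2] phi 61.0 
 [[ 0.873 -0.055  0.484]
 [-0.076 -0.997  0.023]
 [ 0.481 -0.057 -0.875]]
```

>>> play_rows:
  increments:
    - [0, 0, 0, 0, 0, 0, -0.186]
    - [0, 0, 0, 0, 0, 0, -0.186]
    - [0, 0, 0, 0, 0, 0, -0.186]
    - [0, 0, 0, 0, 0, 0, -0.186]
    - [0, 0, 0, 0, 0, 0, -0.186]
    - [0, 0, 0, 0, 0, 0, -0.186]
    - [0, 0, 0, 0, 0, 0, -0.186]
    - [0, 0, 0, 0, 0, 0, -0.186]

```text
clock: 4.15
tool_pos: [0.5045, -0.0003, 0.3018]
eef_rot: [0.731, 0.635, 0.196, 0.153]
contact_force: [0.2, 0.4, 0.1]
opening: 0.001
```

>>> play_rows:
  increments:
    - [0, 0, 0, 0, 0, 0, -0.186]
    - [0, 0, 0, 0, 0, 0, -0.186]
    - [0, 0, 0, 0, 0, 0, -0.186]
    - [0, 0, 0, 0, 0, 0, -0.186]
    - [0, 0, 0, 0, 0, 0, -0.186]
    - [0, 0, 0, 0, 0, 0, -0.186]
    - [0, 0, 0, 0, 0, 0, -0.186]
    - [0, 0, 0, 0, 0, 0, -0.186]

```text
clock: 5.15
tool_pos: [0.5036, 0.0003, 0.303]
eef_rot: [0.102, 0.964, 0.039, 0.243]
contact_force: [0.3, -0.3, 0.3]
opening: 0.007
```

```bash
python3 - <<'E'
from h import *
from plant import r
p,R=st(r)
E
```

```text
t 5.15 pos [5.036e-01 3.000e-04 3.030e-01] q [-0.148  0.302  0.051  2.299  0.176  0.045  2.654] F [ 0.3 -0.3  0.3] phi 61.6 
 [[-0.861  0.178  0.476]
 [ 0.216  0.976  0.026]
 [-0.46   0.125 -0.879]]
```

>>> play_rows:
  increments:
    - [0, 0, 0, 0, 0, 0, -0.186]
    - [0, 0, 0, 0, 0, 0, -0.186]
    - [0, 0, 0, 0, 0, 0, -0.186]
    - [0, 0, 0, 0, 0, 0, -0.186]
    - [0, 0, 0, 0, 0, 0, -0.186]
    - [0, 0, 0, 0, 0, 0, -0.186]
    - [0, 0, 0, 0, 0, 0, -0.186]
    - [0, 0, 0, 0, 0, 0, -0.186]

```text
clock: 6.15
tool_pos: [0.4989, 0.0045, 0.2858]
eef_rot: [-0.5, 0.833, -0.109, 0.212]
contact_force: [0.7, -1.5, -0.7]
opening: 0.003
```

```bash
python3 - <<'E'
from h import *
from plant import r
p,R=st(r)
rows(p,R,[.49,0,.28],quat(50))
E
```

```text
t 6.15 pos [0.4989 0.0045 0.2858] q [ 0.274  0.363 -0.538  2.305  1.444  0.242  2.654] F [ 0.7 -1.5 -0.7] phi 62.5 
 [[-0.41  -0.786  0.462]
 [-0.879  0.476  0.03 ]
 [-0.244 -0.394 -0.886]]
[0, np.float64(1.1), np.float64(0.9), np.float64(0.1), np.float64(0.028), np.float64(-0.003), np.float64(-0.062)]
[0, np.float64(1.1), np.float64(1.0), np.float64(0.1), np.float64(0.028), np.float64(-0.003), np.float64(-0.062)]
[0, np.float64(1.0), np.float64(1.0), np.float64(0.1), np.float64(0.028), np.float64(-0.003), np.float64(-0.062)]
[0, np.float64(0.9), np.float64(1.1), np.float64(0.0), np.float64(0.028), np.float64(-0.003), np.float64(-0.062)]
[0, np.float64(0.9), np.float64(1.1), np.float64(-0.0), np.float64(0.028), np.float64(-0.003), np.float64(-0.062)]
[0, np.float64(0.8), np.float64(1.2), np.float64(-0.0), np.float64(0.028), np.float64(-0.003), np.float64(-0.062)]
[0, np.float64(0.7), np.float64(1.2), np.float64(-0.1), np.float64(0.028), np.float64(-0.003), np.float64(-0.062)]
[0, np.float64(0.6), np.float64(1.3), np.float64(-0.1), np.float64(0.028), np.float64(-0.003), np.float64(-0.062)]
```

>>> play_rows:
  increments:
    - [0, 1, 1, 0, 0.05, 0, -0.07]
    - [0, 1, 1, 0, 0.05, 0, -0.07]
    - [0, 1, 1, 0, 0.05, 0, -0.07]
    - [0, 1, 1, 0, 0.05, 0, -0.07]
    - [0, 1, 1, 0, 0.05, 0, -0.07]
    - [0, 1, 1, 0, 0.05, 0, -0.07]
    - [0, 1, 1, 0, 0.05, 0, -0.07]
    - [0, 1, 1, 0, 0.05, 0, -0.07]

```text
clock: 7.15
tool_pos: [0.5155, 0.0029, 0.2837]
eef_rot: [-0.647, 0.654, -0.3, 0.253]
contact_force: [-28.9, 85.6, 64.0]
opening: -0.0
```

```bash
python3 - <<'E'
from h import *
from plant import r
p,R=st(r)
rows(p,R,[.46,0,.22],quat(40))
E
```

```text
t 7.15 pos [0.5155 0.0029 0.2837] q [ 0.551  0.787 -1.474  2.559  1.914  1.316  2.516] F [-28.9  85.6  64. ] phi 44.0 
 [[-0.035 -0.695  0.718]
 [-0.998 -0.017 -0.065]
 [ 0.057 -0.719 -0.693]]
[0, np.float64(0.2), np.float64(10.6), np.float64(0.6), np.float64(0.009), np.float64(-0.008), np.float64(0.002)]
[0, np.float64(0.2), np.float64(10.6), np.float64(0.5), np.float64(0.009), np.float64(-0.008), np.float64(0.002)]
[0, np.float64(0.2), np.float64(10.6), np.float64(0.4), np.float64(0.009), np.float64(-0.008), np.float64(0.002)]
[0, np.float64(0.2), np.float64(10.6), np.float64(0.3), np.float64(0.009), np.float64(-0.008), np.float64(0.002)]
[0, np.float64(0.3), np.float64(10.6), np.float64(0.2), np.float64(0.009), np.float64(-0.008), np.float64(0.002)]
[0, np.float64(0.3), np.float64(10.6), np.float64(0.1), np.float64(0.009), np.float64(-0.008), np.float64(0.002)]
[0, np.float64(0.3), np.float64(10.6), np.float64(-0.0), np.float64(0.009), np.float64(-0.008), np.float64(0.002)]
[0, np.float64(0.3), np.float64(10.6), np.float64(-0.1), np.float64(0.009), np.float64(-0.008), np.float64(0.002)]
```

The wrist force reads about 110 N. I'll check whether that is contact or a transient.

```bash
python3 - <<'E'
from h import *
from plant import r
import cv2
for n in("scene","side"):
    cv2.imwrite(f"pics/{n}1.png",cv2.cvtColor(r.snapshot(n),cv2.COLOR_RGB2BGR)); st(r)
print(r.get_state()["qd"].round(2))
E
```

```text
t 7.2 pos [ 0.515  -0.0048  0.2786] q [ 0.554  0.797 -1.467  2.559  1.91   1.326  2.52 ] F [-0.8 -6.7 -8.4] phi 44.5 
 [[-0.048 -0.701  0.711]
 [-0.997 -0.014 -0.081]
 [ 0.067 -0.713 -0.698]]
t 7.25 pos [5.144e-01 1.000e-04 2.799e-01] q [ 0.552  0.792 -1.469  2.56   1.913  1.315  2.512] F [-0.7  0.5 -0.3] phi 44.4 
 [[-0.042 -0.701  0.712]
 [-0.998 -0.011 -0.069]
 [ 0.056 -0.713 -0.698]]
[-0.04 -0.09 -0.06 -0.01  0.06 -0.15 -0.09]
```

View pics/scene1.png

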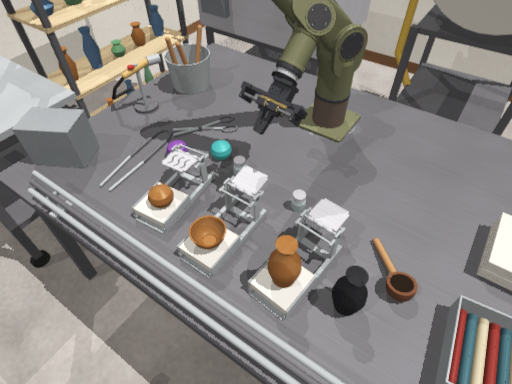

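View pics/side1.png

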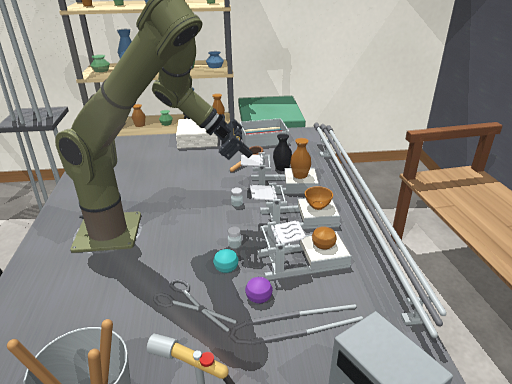

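That was an inertial spike: the force is back near zero and the pictures show nothing touched. The wrist has now flipped and phi is 44°. Next I'll come down slowly in front of the tag.

```bash
python3 - <<'E'
from h import *
from plant import r
p,R=st(r)
rows(p,R,[.485,-.001,.22],quat(42))
E
```

```text
t 7.25 pos [5.144e-01 1.000e-04 2.799e-01] q [ 0.552  0.792 -1.469  2.56   1.913  1.315  2.512] F [-0.7  0.5 -0.3] phi 44.4 
 [[-0.042 -0.701  0.712]
 [-0.998 -0.011 -0.069]
 [ 0.056 -0.713 -0.698]]
[0, np.float64(-0.1), np.float64(7.9), np.float64(2.6), np.float64(0.005), np.float64(-0.009), np.float64(0.002)]
[0, np.float64(-0.1), np.float64(7.9), np.float64(2.6), np.float64(0.005), np.float64(-0.009), np.float64(0.002)]
[0, np.float64(-0.1), np.float64(7.9), np.float64(2.5), np.float64(0.005), np.float64(-0.009), np.float64(0.002)]
[0, np.float64(-0.0), np.float64(8.0), np.float64(2.5), np.float64(0.005), np.float64(-0.009), np.float64(0.002)]
[0, np.float64(0.0), np.float64(8.0), np.float64(2.5), np.float64(0.005), np.float64(-0.009), np.float64(0.002)]
[0, np.float64(0.0), np.float64(8.0), np.float64(2.4), np.float64(0.005), np.float64(-0.009), np.float64(0.002)]
[0, np.float64(0.1), np.float64(8.0), np.float64(2.4), np.float64(0.005), np.float64(-0.009), np.float64(0.002)]
[0, np.float64(0.1), np.float64(8.0), np.float64(2.3), np.float64(0.005), np.float64(-0.009), np.float64(0.002)]
```

>>> play_rows:
  increments:
    - [0, 0, 8, 2.5, 0, -0.009, 0]
    - [0, 0, 8, 2.5, 0, -0.009, 0]
    - [0, 0, 8, 2.5, 0, -0.009, 0]
    - [0, 0, 8, 2.5, 0, -0.009, 0]
    - [0, 0, 8, 2.5, 0, -0.009, 0]
    - [0, 0, 8, 2.5, 0, -0.009, 0]
    - [0, 0, 8, 2.5, 0, -0.009, 0]
    - [0, 0, 8, 2.5, 0, -0.009, 0]

```text
clock: 8.25
tool_pos: [0.5236, 0.005, 0.2414]
eef_rot: [0.662, -0.651, 0.26, -0.266]
contact_force: [0.9, 0.2, -0.4]
opening: 0.004
```

```bash
python3 - <<'E'
from h import *
from plant import r
p,R=st(r)
rows(p,R,[.485,-.001,.15],quat(42))
E
```

```text
t 8.25 pos [0.5236 0.005  0.2414] q [ 0.595  0.923 -1.472  2.559  2.013  1.311  2.566] F [ 0.9  0.2 -0.4] phi 46.3 
 [[ 0.019 -0.723  0.69 ]
 [-1.    -0.012  0.014]
 [-0.002 -0.691 -0.723]]
[0, np.float64(0.7), np.float64(11.4), np.float64(4.9), np.float64(0.009), np.float64(0.002), np.float64(0.001)]
[0, np.float64(0.7), np.float64(11.4), np.float64(4.8), np.float64(0.009), np.float64(0.002), np.float64(0.001)]
[0, np.float64(0.7), np.float64(11.5), np.float64(4.7), np.float64(0.009), np.float64(0.002), np.float64(0.001)]
[0, np.float64(0.7), np.float64(11.5), np.float64(4.6), np.float64(0.009), np.float64(0.002), np.float64(0.001)]
[0, np.float64(0.7), np.float64(11.6), np.float64(4.5), np.float64(0.009), np.float64(0.002), np.float64(0.001)]
[0, np.float64(0.7), np.float64(11.6), np.float64(4.4), np.float64(0.009), np.float64(0.002), np.float64(0.001)]
[0, np.float64(0.7), np.float64(11.6), np.float64(4.3), np.float64(0.009), np.float64(0.002), np.float64(0.001)]
[0, np.float64(0.7), np.float64(11.7), np.float64(4.2), np.float64(0.009), np.float64(0.002), np.float64(0.001)]
```

q3 and q4 are both at their limits, so the arm can't retract further in this posture. I'll identify the arm's kinematics from the logged poses so I can plan this properly.

```bash
cat > fk.py <<'E'
import numpy as np, itertools
from scipy.spatial.transform import Rotation as Ro
from scipy.optimize import least_squares
D=[([0.034,0.690,-0.195,1.566,0.157,0.903,-0.215],[.6245,0,.2381],[[1,0,-.001],[0,-1,0],[-.001,0,-1]]),
([-0.247,0.503,0.248,1.929,-0.18,0.736,-1.398],[.4957,-.0025,.2606],[[.066,-.998,-.006],[-.998,-.066,.002],[-.002,.006,-1]]),
([-0.238,0.313,0.178,2.305,-1.001,0.043,-0.664],[.5067,-.0018,.3016],[[.004,-.875,.483],[-1,.007,.022],[-.022,-.483,-.875]]),
([-0.236,0.31,0.174,2.306,-0.976,0.043,0.813],[.5058,-.0011,.3025],[[.873,-.055,.484],[-.076,-.997,.023],[.481,-.057,-.875]]),
([-0.148,0.302,0.051,2.299,0.176,0.045,2.654],[.5036,.0003,.303],[[-.861,.178,.476],[.216,.976,.026],[-.46,.125,-.879]]),
([0.274,0.363,-0.538,2.305,1.444,0.242,2.654],[.4989,.0045,.2858],[[-.41,-.786,.462],[-.879,.476,.03],[-.244,-.394,-.886]]),
([0.552,0.792,-1.469,2.56,1.913,1.315,2.512],[.5144,.0001,.2799],[[-.042,-.701,.712],[-.998,-.011,-.069],[.056,-.713,-.698]]),
([0.595,0.923,-1.472,2.559,2.013,1.311,2.566],[.5236,.005,.2414],[[.019,-.723,.69],[-1,-.012,.014],[-.002,-.691,-.723]])]
Q=np.array([d[0]for d in D]);P=np.array([d[1]for d in D]);M=np.array([d[2]for d in D])
AX="zyzyzyz"
def chain(q,sg,off):
    R=np.eye(3);out=[]
    for a,s,v,o in zip(AX,sg,q,off):
        R=R@Ro.from_euler(a,s*v+o).as_matrix(); out.append(R)
    return out
if __name__=="__main__":
    best=[]
    for sg in itertools.product([1,-1],repeat=7):
        if sg[0]<0: continue
        for o5 in(0,np.pi):
          for o7 in np.arange(4)*np.pi/2:
            off=[0,0,0,0,o5,0,o7]
            e=np.mean([np.abs(chain(q,sg,off)[-1]-m).mean() for q,m in zip(Q,M)])
            best.append((e,sg,off))
    best.sort(key=lambda b:b[0]); 
    for b in best[:6]: print(b)
    e,sg,off=best[0]
    # positions: linear LSQ: p = t0 + sum R_i t_i
    A=[];b=[]
    for q,p in zip(Q,P):
        Rs=chain(q,sg,off); 
        A.append(np.hstack([np.array([[0],[0],[1.]])]+[Rs[i][:,[0,2]] for i in(1,2,3,4,5)])); b.append(p)
    A=np.vstack(A);b=np.hstack(b)
    s=np.linalg.lstsq(A,b,rcond=1e-4); print(s[0].round(3),s[3].round(3),np.abs(A@s[0]-b).max())
E
python3 fk.py
```

```text
(np.float64(0.1889503614687824), (1, 1, -1, 1, -1, -1, -1), [0, 0, 0, 0, 3.141592653589793, 0, np.float64(0.0)])
(np.float64(0.18895036146878247), (1, 1, -1, 1, -1, 1, -1), [0, 0, 0, 0, 0, 0, np.float64(3.141592653589793)])
(np.float64(0.23001933971882815), (1, 1, 1, 1, 1, 1, 1), [0, 0, 0, 0, 0, 0, np.float64(0.0)])
(np.float64(0.23001933971882815), (1, 1, 1, 1, 1, -1, 1), [0, 0, 0, 0, 3.141592653589793, 0, np.float64(3.141592653589793)])
(np.float64(0.24904362012030093), (1, 1, 1, 1, -1, -1, -1), [0, 0, 0, 0, 3.141592653589793, 0, np.float64(0.0)])
(np.float64(0.24904362012030096), (1, 1, 1, 1, -1, 1, -1), [0, 0, 0, 0, 0, 0, np.float64(3.141592653589793)])
[ 0.648  0.588  0.218 -0.201  0.218  0.288  0.222  0.127  0.222 -0.224
  0.11 ] [6.601 5.244 3.441 1.557 1.053 0.961 0.609 0.483 0.132 0.    0.   ] 0.10199713206893944
```

```bash
cat > fit.py <<'E'
from fk import *
import itertools
def run(ax):
    def ch(q,sg,off):
        return Ro.from_euler(ax.upper(),np.atleast_2d(0))if 0 else None
    best=[]
    rng=np.random.default_rng(0)
    def RR(sg,off):
        R=Ro.identity(len(Q))
        for i,a in enumerate(ax): R=R*Ro.from_euler(a,sg[i]*Q[:,i]+off[i])
        return R
    Mt=Ro.from_matrix(M)
    def cost(off,sg):
        T=Ro.from_rotvec(off[7:10])
        return ((RR(sg,off)*T).inv()*Mt).as_rotvec().ravel()
    for sg in itertools.product([1,-1],repeat=7):
        if sg[0]<0 or sg[1]<0: continue
        for k in range(6):
            o=np.zeros(10);o[1:7]=rng.choice([0,np.pi/2,np.pi,-np.pi/2],6);o[7:]=rng.normal(size=3)
            try:s=least_squares(lambda v:cost(np.r_[0,v],sg),o[1:],max_nfev=60)
            except Exception: continue
            best.append((s.cost,sg,s.x))
    best.sort(key=lambda b:b[0])
    for b in best[:4]: print(ax,b[0],b[1],(b[2]/np.pi*180).round(0))
for ax in("zyzyzyz",): run(ax)
E
time python3 fit.py
```

```text
zyzyzyz 0.15425603248377048 (1, 1, -1, -1, -1, 1, 1) [-330.  182.   56.  177.  209.  -17.  172.   37.    5.]
zyzyzyz 0.15425603248823538 (1, 1, -1, -1, -1, -1, 1) [  30. -178.   56.   -3.  151.  -13.   33. -174.   -6.]
zyzyzyz 0.1542560324890274 (1, 1, 1, 1, 1, -1, -1) [-150.   -2.  -56.  183.  151.  341.  134.  -53. -316.]
zyzyzyz 0.15425603249550182 (1, 1, -1, -1, 1, -1, -1) [  30. -178.  236.    3.  151. -748. -174.   54.  718.]
real	0m34.762s
user	0m35.272s
sys	0m0.077s
```

```bash
sed -i 's/        if sg\[0\]<0: continue//' fk.py; python3 fk.py
```

```text
(np.float64(0.00038717108959031044), (-1, 1, -1, 1, -1, -1, -1), [0, 0, 0, 0, 3.141592653589793, 0, np.float64(0.0)])
(np.float64(0.00038717108959034736), (-1, 1, -1, 1, -1, 1, -1), [0, 0, 0, 0, 0, 0, np.float64(3.141592653589793)])
(np.float64(0.1889503614687824), (1, 1, -1, 1, -1, -1, -1), [0, 0, 0, 0, 3.141592653589793, 0, np.float64(0.0)])
(np.float64(0.18895036146878247), (1, 1, -1, 1, -1, 1, -1), [0, 0, 0, 0, 0, 0, np.float64(3.141592653589793)])
(np.float64(0.20128539854295693), (-1, -1, -1, -1, -1, 1, -1), [0, 0, 0, 0, 3.141592653589793, 0, np.float64(0.0)])
(np.float64(0.20128539854295696), (-1, -1, -1, -1, -1, -1, -1), [0, 0, 0, 0, 0, 0, np.float64(3.141592653589793)])
[ 0.383  0.014  0.287 -0.058  0.287  0.004  0.181 -0.001  0.181  0.02
  0.38 ] [6.601 5.244 3.441 1.557 1.053 0.961 0.609 0.483 0.132 0.    0.   ] 0.05008697015127123
```

```bash
cat > fit2.py <<'E'
from fk import *
sg=(-1,1,-1,1,-1,1,-1);off=[0,0,0,0,0,0,np.pi]
A=[];b=[]
for q,p in zip(Q,P):
    Rs=chain(q,sg,off)
    # t0z, after1 xy, R2 z(L1), x ; R3 x,y ; R4 x,z ; R5 x,y; R6 x,z
    cols={'d1':np.array([0,0,1.]),'1x':Rs[0][:,0],'1y':Rs[0][:,1],'2x':Rs[1][:,0],'2z':Rs[1][:,2],'3x':Rs[2][:,0],'3y':Rs[2][:,1],'4x':Rs[3][:,0],'4z':Rs[3][:,2],'5x':Rs[4][:,0],'5y':Rs[4][:,1],'6x':Rs[5][:,0],'6z':Rs[5][:,2]}
    A.append(np.c_[tuple(cols.values())]);b.append(p)
A=np.vstack(A);b=np.hstack(b);k=list(cols)
def fit(use):
    i=[k.index(u)for u in use]; s=np.linalg.lstsq(A[:,i],b,rcond=None)[0]
    print(dict(zip(use,s.round(4))),"max",np.abs(A[:,i]@s-b).max().round(4),np.linalg.cond(A[:,i]).round(0))
fit(['d1','2z','4z','6z']); fit(['d1','2z','3x','4z','6z']); fit(['d1','2z','3x','4x','4z','6z']);fit(['d1','2z','3x','4x','4z','6x','6z']);fit(['d1','2z','3x','3y','4x','4z','5y','6x','6z']);fit(['d1','1x','1y','2z','3x','3y','4x','4z','5x','5y','6z','6x'])
E
python3 fit2.py
```

```text
{'d1': np.float64(0.3016), '2z': np.float64(0.5871), '4z': np.float64(0.3294), '6z': np.float64(0.3162)} max 0.0493 10.0
{'d1': np.float64(0.3434), '2z': np.float64(0.5939), '3x': np.float64(-0.0387), '4z': np.float64(0.3678), '6z': np.float64(0.3516)} max 0.0486 23.0
{'d1': np.float64(0.3399), '2z': np.float64(0.5919), '3x': np.float64(-0.0389), '4x': np.float64(-0.0034), '4z': np.float64(0.3658), '6z': np.float64(0.3494)} max 0.0489 25.0
{'d1': np.float64(0.3648), '2z': np.float64(0.5899), '3x': np.float64(-0.056), '4x': np.float64(0.0024), '4z': np.float64(0.364), '6x': np.float64(-0.0192), '6z': np.float64(0.381)} max 0.052 26.0
{'d1': np.float64(0.4055), '2z': np.float64(0.5729), '3x': np.float64(-0.0114), '3y': np.float64(-0.0487), '4x': np.float64(0.0295), '4z': np.float64(0.3824), '5y': np.float64(0.0053), '6x': np.float64(0.0023), '6z': np.float64(0.3517)} max 0.0085 26.0
{'d1': np.float64(0.3492), '1x': np.float64(-0.0003), '1y': np.float64(-0.0193), '2z': np.float64(0.564), '3x': np.float64(-0.0013), '3y': np.float64(-0.0267), '4x': np.float64(0.0003), '4z': np.float64(0.3466), '5x': np.float64(0.0007), '5y': np.float64(-0.0003), '6z': np.float64(0.3277), '6x': np.float64(-0.0004)} max 0.0002 43.0
```

```bash
cat > ik.py <<'E'
import numpy as np
from scipy.optimize import least_squares
from scipy.spatial.transform import Rotation as Ro
from h import quat
LO=np.array([-3.01,-.46,-1.47,.13,-1,.04,-2.66]);HI=np.array([3.01,2.08,1.51,2.56,4.14,2.09,2.66])
AX="zyzyzyz";SG=(-1,1,-1,1,-1,1,-1)
T={0:[0,-.0193,0],1:[0,0,.564],2:[0,-.0267,0],3:[0,0,.3466],5:[0,0,.3277]}
def fk(q,full=False):
    R=Ro.identity();p=np.array([0,0,.3492]);pts=[p.copy()]
    for i in range(7):
        R=R*Ro.from_euler(AX[i],SG[i]*q[i]+(np.pi if i==6 else 0))
        if i in T: p=p+R.apply(T[i]); pts.append(p.copy())
    return (p,R,pts) if full else (p,R)
def ik(tp,tr,q0,reg=0.0,n=0,rng=None):
    def f(q):
        p,R=fk(q); e=np.r_[(p-tp)*5,(R.inv()*tr).as_rotvec()]
        return np.r_[e,reg*(q-q0)]
    s=least_squares(f,np.clip(q0,LO+1e-3,HI-1e-3),bounds=(LO,HI))
    p,R=fk(s.x); return s.x,np.linalg.norm(p-tp)*1000,np.degrees((R.inv()*tr).magnitude())
E
python3 - <<'E'
from ik import *
rng=np.random.default_rng(1)
cur=np.array([0.595,0.923,-1.472,2.559,2.013,1.311,2.566]); print(fk(cur)[0])
for phi in(30,45,55,65):
  for tp in([.485,0,.10],[.535,0,.10]):
    for up in(1,0):
      sols=[]
      tr=quat(phi) if up else quat(phi)*Ro.from_euler("z",np.pi)
      for k in range(25):
        q,e,a=ik(np.array(tp),tr,rng.uniform(LO,HI))
        if e<1 and a<.5: sols.append(q)
      if sols:
        sols=np.array(sols);d=np.abs(sols-cur).sum(1);m=np.minimum(sols-LO,HI-sols).min(1)
        print(phi,tp,"cam up"if up else"cam dn",len(sols),"near",sols[d.argmin()].round(2),"roomy",sols[m.argmax()].round(2),m.max().round(2))
      else: print(phi,tp,up,"none")
E
```

```text
[0.5242325  0.00539853 0.2415957 ]
30 [0.485, 0, 0.1] 1 none
30 [0.485, 0, 0.1] 0 none
30 [0.535, 0, 0.1] 1 none
30 [0.535, 0, 0.1] 0 none
45 [0.485, 0, 0.1] 1 none
45 [0.485, 0, 0.1] 0 none
45 [0.535, 0, 0.1] 1 none
45 [0.535, 0, 0.1] 0 none
55 [0.485, 0, 0.1] 1 none
55 [0.485, 0, 0.1] 0 none
55 [0.535, 0, 0.1] cam up 8 near [ 0.49  1.16 -1.18  2.49  2.2   1.31  2.54] roomy [ 0.49  1.16 -1.18  2.49  2.2   1.31  2.54] 0.07
55 [0.535, 0, 0.1] cam dn 13 near [ 0.51  1.19 -1.24  2.49  2.18  1.35 -0.56] roomy [ 0.51  1.19 -1.24  2.49  2.18  1.35 -0.56] 0.07
65 [0.485, 0, 0.1] cam up 8 near [ 0.4   0.96 -0.95  2.49  2.13  0.95  2.46] roomy [ 0.4   0.96 -0.95  2.49  2.13  0.95  2.46] 0.07
65 [0.485, 0, 0.1] cam dn 16 near [ 0.54  1.13 -1.29  2.48  1.94  1.23 -0.48] roomy [ 0.54  1.13 -1.29  2.48  1.94  1.23 -0.48] 0.08
65 [0.535, 0, 0.1] cam up 12 near [ 0.45  0.97 -0.98  2.34  2.03  0.89  2.66] roomy [ 0.29  0.87 -0.68  2.35  2.21  0.68  2.44] 0.21
65 [0.535, 0, 0.1] cam dn 13 near [ 0.54  1.09 -1.2   2.34  1.93  1.08 -0.35] roomy [ 0.54  1.09 -1.2   2.34  1.93  1.08 -0.35] 0.22
```

The model reproduces the logged poses to 0.2 mm. At the tag's edge phi can't go much below 60°, so I'll use about 66° with the edge resting well up the finger, which keeps the grasp point well under the plate. Now a path check.

```bash
python3 - <<'E'
from ik import *
from h import rows,st
from plant import r
st(r)
q=r.get_state()["q"]
W=[([.50,0,.22],60),([.488,0,.18],68),([.488,0,.13],68),([.488,0,.085],67),([.505,0,.085],66),([.522,0,.085],66),([.53,0,.13],66),([.555,0,.16],66),([.58,0,.18],66)]
for tp,phi in W:
    q,e,a=ik(np.array(tp),quat(phi),q,reg=.01); print(tp,phi,q.round(2),round(e,1),round(a,1))
p,R=st(r); rows(p,R,[.49,0,.20],quat(67))
E
```

```text
t 8.25 pos [0.5236 0.005  0.2414] q [ 0.595  0.923 -1.472  2.559  2.013  1.311  2.566] F [ 0.9  0.2 -0.4] phi 46.3 
 [[ 0.019 -0.723  0.69 ]
 [-1.    -0.012  0.014]
 [-0.002 -0.691 -0.723]]
[0.5, 0, 0.22] 60 [ 0.52  0.67 -1.06  2.43  1.9   0.75  2.66] 0.1 0.0
[0.488, 0, 0.18] 68 [ 0.29  0.62 -0.66  2.38  1.91  0.47  2.66] 0.0 0.0
[0.488, 0, 0.13] 68 [ 0.32  0.78 -0.74  2.42  2.08  0.64  2.5 ] 0.0 0.0
[0.488, 0, 0.085] 67 [ 0.32  0.93 -0.78  2.46  2.21  0.81  2.39] 0.0 0.0
[0.505, 0, 0.085] 66 [ 0.33  0.93 -0.77  2.42  2.22  0.8   2.41] 0.0 0.0
[0.522, 0, 0.085] 66 [ 0.32  0.92 -0.74  2.37  2.2   0.75  2.46] 0.0 0.0
[0.53, 0, 0.13] 66 [ 0.32  0.79 -0.71  2.33  2.07  0.61  2.56] 0.0 0.0
[0.555, 0, 0.16] 66 [ 0.22  0.69 -0.52  2.25  1.98  0.41  2.66] 0.0 0.0
[0.58, 0, 0.18] 66 [ 0.03  0.63 -0.21  2.17  1.97  0.18  2.66] 0.0 0.0
t 8.25 pos [0.5236 0.005  0.2414] q [ 0.595  0.923 -1.472  2.559  2.013  1.311  2.566] F [ 0.9  0.2 -0.4] phi 46.3 
 [[ 0.019 -0.723  0.69 ]
 [-1.    -0.012  0.014]
 [-0.002 -0.691 -0.723]]
[0, np.float64(0.6), np.float64(6.6), np.float64(0.8), np.float64(-0.045), np.float64(0.002), np.float64(0.002)]
[0, np.float64(0.6), np.float64(6.6), np.float64(1.1), np.float64(-0.045), np.float64(0.002), np.float64(0.002)]
[0, np.float64(0.6), np.float64(6.5), np.float64(1.4), np.float64(-0.045), np.float64(0.002), np.float64(0.002)]
[0, np.float64(0.6), np.float64(6.4), np.float64(1.7), np.float64(-0.045), np.float64(0.002), np.float64(0.002)]
[0, np.float64(0.6), np.float64(6.4), np.float64(2.0), np.float64(-0.045), np.float64(0.002), np.float64(0.002)]
[0, np.float64(0.6), np.float64(6.3), np.float64(2.3), np.float64(-0.045), np.float64(0.002), np.float64(0.002)]
[0, np.float64(0.6), np.float64(6.2), np.float64(2.6), np.float64(-0.045), np.float64(0.002), np.float64(0.002)]
[0, np.float64(0.6), np.float64(6.0), np.float64(2.9), np.float64(-0.045), np.float64(0.002), np.float64(0.002)]
```

>>> play_rows:
  increments:
    - [0, 0.5, 6.5, 1, -0.045, 0, 0]
    - [0, 0.5, 6.5, 1, -0.045, 0, 0]
    - [0, 0.5, 6.5, 1.5, -0.045, 0, 0]
    - [0, 0.5, 6.5, 1.5, -0.045, 0, 0]
    - [0, 0.5, 6.5, 2, -0.045, 0, 0]
    - [0, 0.5, 6.5, 2, -0.045, 0, 0]
    - [0, 0.5, 6, 2.5, -0.045, 0, 0]
    - [0, 0.5, 6, 3, -0.045, 0, 0]

```text
clock: 9.25
tool_pos: [0.4875, 0.0002, 0.1962]
eef_rot: [0.7, -0.688, 0.13, -0.141]
contact_force: [-0.3, 0.4, -1.3]
opening: 0.007
```

```bash
python3 - <<'E'
from h import *
from plant import r
p,R=st(r); rows(p,R,[.488,0,.13],quat(67))
E
```

```text
t 9.25 pos [4.875e-01 2.000e-04 1.962e-01] q [ 0.216  0.554 -0.497  2.369  1.954  0.322  2.651] F [-0.3  0.4 -1.3] phi 67.9 
 [[ 0.02  -0.926  0.376]
 [-1.    -0.015  0.018]
 [-0.011 -0.377 -0.926]]
[0, np.float64(0.1), np.float64(3.1), np.float64(7.7), np.float64(0.002), np.float64(0.002), np.float64(0.002)]
[0, np.float64(0.1), np.float64(3.1), np.float64(7.7), np.float64(0.002), np.float64(0.002), np.float64(0.002)]
[0, np.float64(0.1), np.float64(3.1), np.float64(7.7), np.float64(0.002), np.float64(0.002), np.float64(0.002)]
[0, np.float64(0.1), np.float64(3.1), np.float64(7.7), np.float64(0.002), np.float64(0.002), np.float64(0.002)]
[0, np.float64(0.1), np.float64(3.1), np.float64(7.7), np.float64(0.002), np.float64(0.002), np.float64(0.002)]
[0, np.float64(0.1), np.float64(3.1), np.float64(7.7), np.float64(0.002), np.float64(0.002), np.float64(0.002)]
[0, np.float64(0.1), np.float64(3.1), np.float64(7.7), np.float64(0.002), np.float64(0.002), np.float64(0.002)]
[0, np.float64(0.0), np.float64(3.2), np.float64(7.6), np.float64(0.002), np.float64(0.002), np.float64(0.002)]
```

>>> play_rows:
  increments:
    - [0, 0, 4, 9, 0, 0, 0]
    - [0, 0, 5, 13, 0, 0, 0]
    - [0, 0, 5, 13, 0, 0, 0]
    - [0, 0, 5, 13, 0, 0, 0]
    - [0, 0, 5, 13, 0, 0, 0]
    - [0, 0, 5, 13, 0, 0, 0]
    - [0, 0, 5, 13, 0, 0, 0]
    - [0, 0, 4, 10, 0, 0, 0]

```text
clock: 10.25
tool_pos: [0.4915, 0.0008, 0.0881]
eef_rot: [0.701, -0.686, 0.132, -0.141]
contact_force: [-0.1, -0.1, -0.1]
opening: 0.008
```

```bash
python3 - <<'E'
from h import *
from plant import r
import cv2
p,R=st(r)
im=r.snapshot("side"); cv2.imwrite("pics/side2.png",cv2.resize(cv2.cvtColor(im,cv2.COLOR_RGB2BGR)[100:280,170:370],None,fx=3.3,fy=3.3,interpolation=cv2.INTER_CUBIC))
rows(p,R,[.522,0,.085],quat(66),n=6)
E
```

```text
t 10.25 pos [0.4915 0.0008 0.0881] q [ 0.295  0.888 -0.688  2.436  2.265  0.711  2.375] F [-0.1 -0.1 -0.1] phi 67.7 
 [[ 0.024 -0.925  0.379]
 [-1.    -0.019  0.017]
 [-0.008 -0.379 -0.925]]
[0, np.float64(0.3), np.float64(-4.5), np.float64(2.4), np.float64(0.005), np.float64(0.003), np.float64(0.003)]
[0, np.float64(0.2), np.float64(-4.5), np.float64(2.4), np.float64(0.005), np.float64(0.003), np.float64(0.003)]
[0, np.float64(0.2), np.float64(-4.5), np.float64(2.5), np.float64(0.005), np.float64(0.003), np.float64(0.003)]
[0, np.float64(0.2), np.float64(-4.5), np.float64(2.5), np.float64(0.005), np.float64(0.003), np.float64(0.003)]
[0, np.float64(0.2), np.float64(-4.5), np.float64(2.5), np.float64(0.005), np.float64(0.003), np.float64(0.003)]
[0, np.float64(0.2), np.float64(-4.5), np.float64(2.5), np.float64(0.005), np.float64(0.003), np.float64(0.003)]
```

View pics/side2.png

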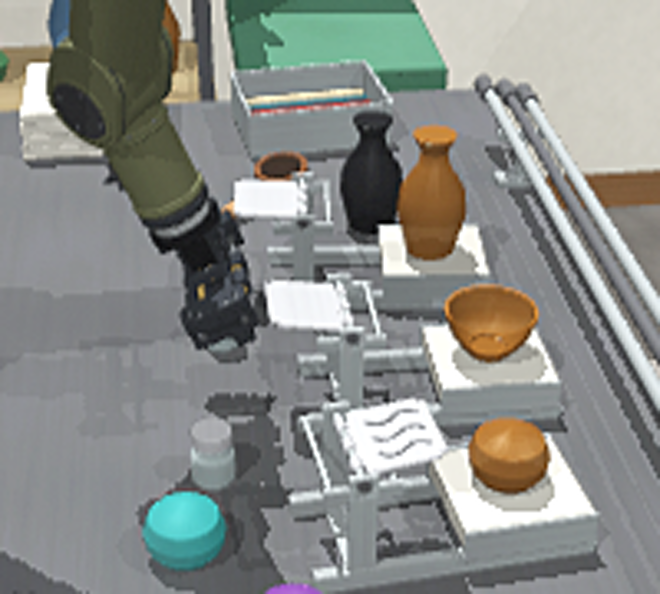

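Nothing is touching and the finger stands in front of the tag edge. Now I'll go forward until the finger is under and against the free edge.

>>> play_rows:
  increments:
    - [0, 0, -4.5, 2.5, 0.005, 0, 0]
    - [0, 0, -4.5, 2.5, 0.005, 0, 0]
    - [0, 0, -4.5, 2.5, 0.005, 0, 0]
    - [0, 0, -4.5, 2.5, 0.005, 0, 0]
    - [0, 0, -4.5, 2.5, 0.005, 0, 0]
    - [0, 0, -4.5, 2.5, 0.005, 0, 0]
    - [0, 0, 0, 0, 0, 0, 0]
    - [0, 0, 0, 0, 0, 0, 0]

```text
clock: 11.3
tool_pos: [0.5219, 0.0015, 0.0839]
eef_rot: [0.7, -0.684, 0.141, -0.151]
contact_force: [-0.7, 0.3, 1.1]
opening: 0.007
```

```bash
python3 - <<'E'
from h import *
from plant import r
import cv2
p,R=st(r)
for n in("side","wrist","scene"):
    im=r.snapshot(n); im=cv2.cvtColor(im,cv2.COLOR_RGB2BGR)
    if n=="side": im=im[100:280,170:370]
    if n=="scene": im=im[100:280,150:350]
    cv2.imwrite(f"pics/{n}3.png",cv2.resize(im,None,fx=3 if n!="wrist" else 1.3,fy=3 if n!="wrist" else 1.3,interpolation=cv2.INTER_CUBIC))
rows(p,R,[.532,0,.1205],quat(66))
E
```

```text
t 11.3 pos [0.5219 0.0015 0.0839] q [ 0.295  0.902 -0.67   2.373  2.272  0.691  2.407] F [-0.7  0.3  1.1] phi 66.2 
 [[ 0.024 -0.914  0.404]
 [-1.    -0.019  0.018]
 [-0.009 -0.404 -0.915]]
[0, np.float64(0.2), np.float64(-3.0), np.float64(-3.7), np.float64(0.0), np.float64(0.002), np.float64(0.002)]
[0, np.float64(0.2), np.float64(-3.0), np.float64(-3.7), np.float64(0.0), np.float64(0.002), np.float64(0.002)]
[0, np.float64(0.2), np.float64(-3.0), np.float64(-3.7), np.float64(0.0), np.float64(0.002), np.float64(0.002)]
[0, np.float64(0.2), np.float64(-3.0), np.float64(-3.7), np.float64(0.0), np.float64(0.002), np.float64(0.002)]
[0, np.float64(0.2), np.float64(-3.0), np.float64(-3.7), np.float64(0.0), np.float64(0.002), np.float64(0.002)]
[0, np.float64(0.2), np.float64(-3.0), np.float64(-3.7), np.float64(0.0), np.float64(0.002), np.float64(0.002)]
[0, np.float64(0.2), np.float64(-3.0), np.float64(-3.7), np.float64(0.0), np.float64(0.002), np.float64(0.002)]
[0, np.float64(0.2), np.float64(-3.0), np.float64(-3.7), np.float64(0.0), np.float64(0.002), np.float64(0.002)]
```

View pics/side3.png

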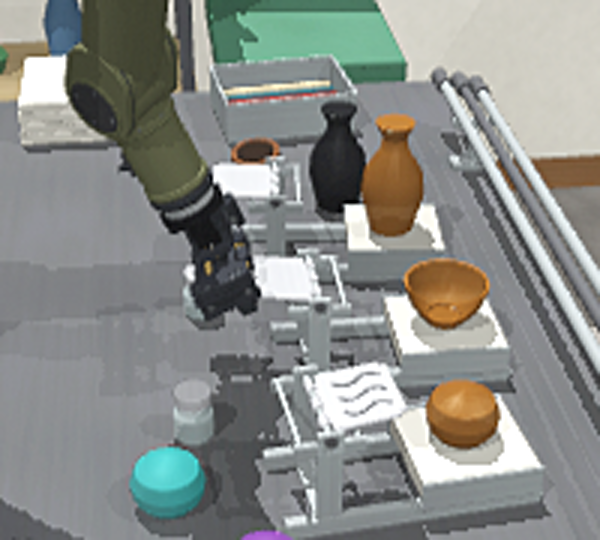

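View pics/wrist3.png

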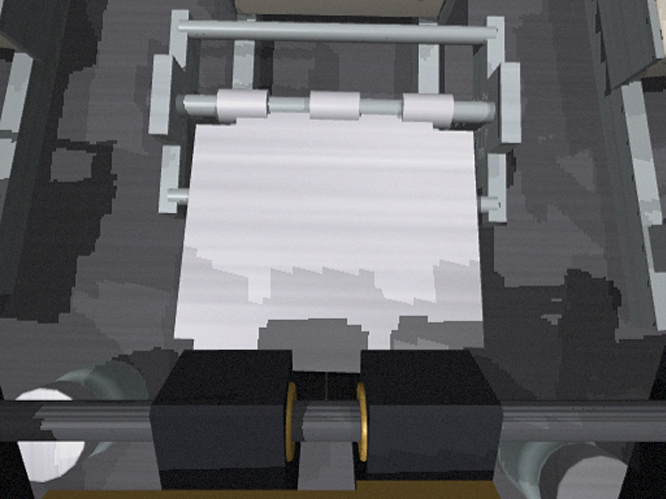

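View pics/scene3.png

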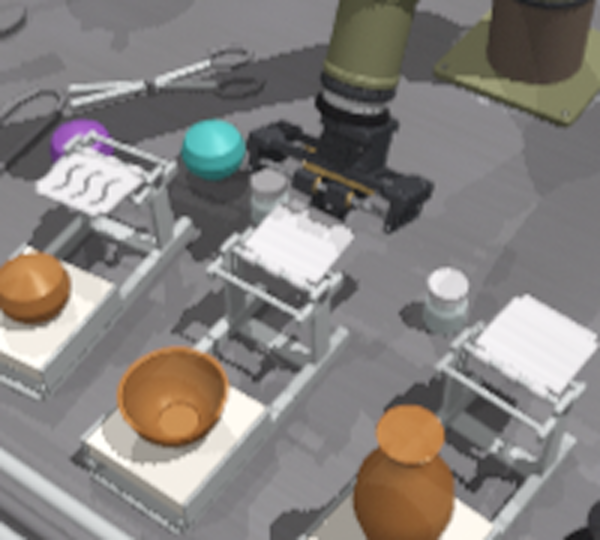

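The wrist view shows the tag's free edge (about rows 350-372) meeting the fingers, with the tips out of sight beneath it, centred. Now lift along the edge's arc.

>>> play_rows:
  increments:
    - [0, 0, -3, -3.5, 0, 0, 0]
    - [0, 0, -3, -3.5, 0, 0, 0]
    - [0, 0, -3, -3.5, 0, 0, 0]
    - [0, 0, -3, -3.5, 0, 0, 0]
    - [0, 0, -3, -3.5, 0, 0, 0]
    - [0, 0, -3, -3.5, 0, 0, 0]
    - [0, 0, -3, -3.5, 0, 0, 0]
    - [0, 0, -3, -3.5, 0, 0, 0]

```text
clock: 12.45
tool_pos: [0.5337, 0.0015, 0.122]
eef_rot: [0.7, -0.684, 0.141, -0.151]
contact_force: [-0.3, -0.3, -0.1]
opening: 0.008
```

```bash
cat > look.py <<'E'
from h import *
from plant import r
import cv2,sys
k=sys.argv[1]
p,R=st(r)
ims=[]
for n in("side","wrist"):
    im=r.snapshot(n); im=cv2.cvtColor(im,cv2.COLOR_RGB2BGR)
    if n=="side": im=cv2.resize(im[120:240,200:360],(512,384),interpolation=cv2.INTER_CUBIC)
    ims.append(im)
cv2.imwrite(f"pics/look{k}.png",cv2.resize(np.hstack(ims),(800,300)))
if len(sys.argv)>2:
    a=[float(v)for v in sys.argv[2:]]; rows(p,R,a[:3],quat(a[3]))
E
python3 look.py 4 .5535 0 .146 66
```

```text
t 12.45 pos [0.5337 0.0015 0.122 ] q [ 0.277  0.792 -0.62   2.326  2.173  0.55   2.495] F [-0.3 -0.3 -0.1] phi 66.1 
 [[ 0.024 -0.914  0.405]
 [-1.    -0.019  0.018]
 [-0.009 -0.405 -0.914]]
[0, np.float64(0.2), np.float64(-3.5), np.float64(-1.7), np.float64(0.0), np.float64(0.002), np.float64(0.002)]
[0, np.float64(0.2), np.float64(-3.5), np.float64(-1.7), np.float64(0.0), np.float64(0.002), np.float64(0.002)]
[0, np.float64(0.2), np.float64(-3.5), np.float64(-1.7), np.float64(0.0), np.float64(0.002), np.float64(0.002)]
[0, np.float64(0.2), np.float64(-3.5), np.float64(-1.7), np.float64(0.0), np.float64(0.002), np.float64(0.002)]
[0, np.float64(0.2), np.float64(-3.5), np.float64(-1.7), np.float64(0.0), np.float64(0.002), np.float64(0.002)]
[0, np.float64(0.2), np.float64(-3.5), np.float64(-1.7), np.float64(0.0), np.float64(0.002), np.float64(0.002)]
[0, np.float64(0.2), np.float64(-3.5), np.float64(-1.7), np.float64(0.0), np.float64(0.002), np.float64(0.002)]
[0, np.float64(0.2), np.float64(-3.5), np.float64(-1.7), np.float64(0.0), np.float64(0.002), np.float64(0.002)]
```

View pics/look4.png

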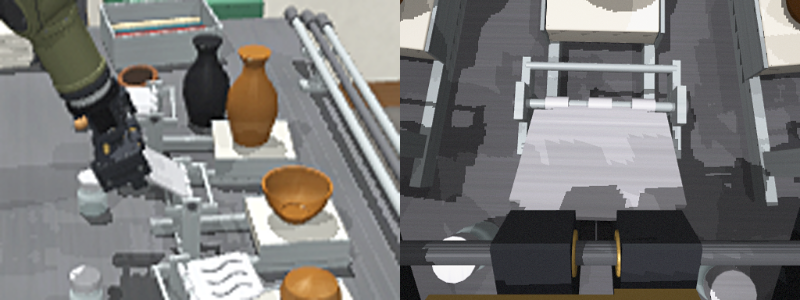

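The tag has lifted to about 0.5 rad. Continuing along the arc.

>>> play_rows:
  increments:
    - [0, 0, -3.5, -2, 0, 0, 0]
    - [0, 0, -3.5, -2, 0, 0, 0]
    - [0, 0, -3.5, -2, 0, 0, 0]
    - [0, 0, -3.5, -2, 0, 0, 0]
    - [0, 0, -3.5, -1.5, 0, 0, 0]
    - [0, 0, -3.5, -1.5, 0, 0, 0]
    - [0, 0, -3.5, -1.5, 0, 0, 0]
    - [0, 0, -3.5, -1.5, 0, 0, 0]

```text
clock: 13.55
tool_pos: [0.5548, 0.0018, 0.1476]
eef_rot: [0.7, -0.684, 0.141, -0.151]
contact_force: [-1.3, 0.2, -1.1]
opening: 0.001
```

```bash
python3 look.py 5 .575 0 .16 66
```

```text
t 13.55 pos [0.5548 0.0018 0.1476] q [ 0.217  0.716 -0.503  2.253  2.081  0.401  2.588] F [-1.3  0.2 -1.1] phi 66.1 
 [[ 0.025 -0.914  0.405]
 [-1.    -0.019  0.018]
 [-0.009 -0.405 -0.914]]
[0, np.float64(0.3), np.float64(-2.9), np.float64(-0.4), np.float64(0.0), np.float64(0.002), np.float64(0.002)]
[0, np.float64(0.3), np.float64(-2.9), np.float64(-0.4), np.float64(0.0), np.float64(0.002), np.float64(0.002)]
[0, np.float64(0.3), np.float64(-2.9), np.float64(-0.4), np.float64(0.0), np.float64(0.002), np.float64(0.002)]
[0, np.float64(0.3), np.float64(-2.9), np.float64(-0.4), np.float64(0.0), np.float64(0.002), np.float64(0.002)]
[0, np.float64(0.2), np.float64(-2.9), np.float64(-0.4), np.float64(0.0), np.float64(0.002), np.float64(0.002)]
[0, np.float64(0.2), np.float64(-2.9), np.float64(-0.4), np.float64(0.0), np.float64(0.002), np.float64(0.002)]
[0, np.float64(0.2), np.float64(-2.9), np.float64(-0.4), np.float64(0.0), np.float64(0.002), np.float64(0.002)]
[0, np.float64(0.2), np.float64(-2.9), np.float64(-0.4), np.float64(0.0), np.float64(0.002), np.float64(0.002)]
```

View pics/look5.png

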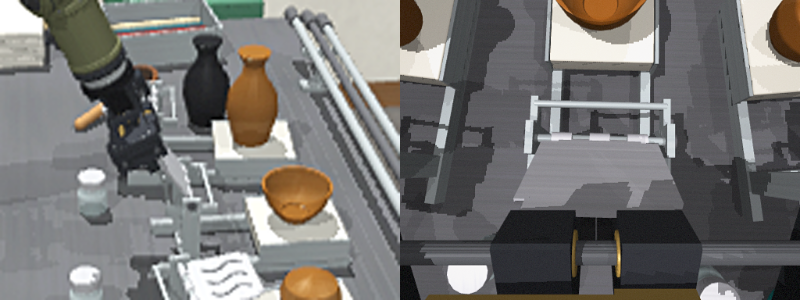

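```bash
python3 - <<'E'
from ik import *
from h import *
from plant import r
q0=r.get_state()["q"]
for roll in(0,.5,1.0,):
  for phis in ([66,66,66,66,66,66],[66,70,75,80,85,88],[63,60,60,60,60,60]):
    q=q0.copy();print(roll,phis)
    for k,(tp,phi) in enumerate(zip([[.575,0,.16],[.60,0,.175],[.625,0,.178],[.645,0,.165],[.655,0,.145],[.66,0,.125]],phis)):
        q,e,a=ik(np.array(tp),quat(phi)*Ro.from_euler("z",roll*min(1,k/2)),q,reg=.01); print("  ",tp,phi,q.round(2),round(e,1),round(a,1))
E
```

```text
0 [66, 66, 66, 66, 66, 66]
   [0.575, 0, 0.16] 66 [ 0.14  0.68 -0.39  2.2   1.98  0.32  2.66] 0.0 0.0
   [0.6, 0, 0.175] 66 [-0.02  0.65 -0.12  2.12  1.97  0.12  2.66] 0.0 0.0
   [0.625, 0, 0.178] 66 [-0.1   0.66  0.    2.07  1.97  0.04  2.66] 0.6 0.5
   [0.645, 0, 0.165] 66 [-0.09  0.7   0.    2.02  1.97  0.04  2.66] 0.9 0.8
   [0.655, 0, 0.145] 66 [-0.09  0.75 -0.    1.99  1.97  0.04  2.66] 0.1 0.1
   [0.66, 0, 0.125] 66 [-0.04  0.79 -0.08  1.98  2.    0.1   2.64] 0.0 0.0
0 [66, 70, 75, 80, 85, 88]
   [0.575, 0, 0.16] 66 [ 0.14  0.68 -0.39  2.2   1.98  0.32  2.66] 0.0 0.0
   [0.6, 0, 0.175] 70 [-0.1   0.65  0.    2.11  1.96  0.04  2.66] 3.1 2.6
   [0.625, 0, 0.178] 75 [-0.1   0.67  0.01  2.07  1.96  0.04  2.66] 10.1 8.6
   [0.645, 0, 0.165] 80 [-0.1   0.72  0.    2.03  1.96  0.04  2.66] 15.4 13.4
   [0.655, 0, 0.145] 85 [-0.09  0.76  0.    2.01  1.96  0.04  2.66] 19.6 17.3
   [0.66, 0, 0.125] 88 [-0.09  0.8  -0.    1.99  1.96  0.04  2.66] 21.5 19.1
0 [63, 60, 60, 60, 60, 60]
   [0.575, 0, 0.16] 63 [ 0.22  0.71 -0.53  2.24  2.1   0.45  2.55] 0.0 0.0
   [0.6, 0, 0.175] 60 [ 0.23  0.7
[... 2535 characters left out ...]
45, 0, 0.165] 80 [ 0.5   0.99 -1.14  1.73  1.17  1.03  2.66] 0.0 0.0
   [0.655, 0, 0.145] 85 [ 0.54  1.23 -1.46  1.62  1.31  1.41  2.66] 0.1 0.0
   [0.66, 0, 0.125] 88 [ 0.52  1.28 -1.47  1.58  1.33  1.45  2.66] 2.0 1.4
1.0 [63, 60, 60, 60, 60, 60]
   [0.575, 0, 0.16] 63 [ 0.22  0.71 -0.53  2.24  2.1   0.45  2.55] 0.0 0.0
   [0.6, 0, 0.175] 60 [ 0.31  0.73 -0.67  2.2   2.03  0.54  2.16] 0.0 0.0
   [0.625, 0, 0.178] 60 [ 0.36  0.76 -0.75  2.13  1.9   0.57  1.83] 0.0 0.0
   [0.645, 0, 0.165] 60 [ 0.34  0.8  -0.73  2.08  1.9   0.56  1.85] 0.0 0.0
   [0.655, 0, 0.145] 60 [ 0.34  0.85 -0.73  2.06  1.94  0.59  1.83] 0.0 0.0
   [0.66, 0, 0.125] 60 [ 0.34  0.9  -0.74  2.06  1.99  0.61  1.8 ] 0.0 0.0
```

The whole remaining sweep is reachable at phi ≈ 61°, so I'll carry on with the tip leading.

>>> play_rows:
  increments:
    - [0, 0, -5, 0, 0.012, 0, 0]
    - [0, 0, -5, 0, 0.012, 0, 0]
    - [0, 0, -5, 0, 0.012, 0, 0]
    - [0, 0, -5, 0, 0.012, 0, 0]
    - [0, 0, -5, 0, 0.012, 0, 0]
    - [0, 0, -5, 0, 0.012, 0, 0]
    - [0, 0, -5, 0, 0.012, 0, 0]
    - [0, 0, -5, 0, 0.012, 0, 0]

```text
clock: 14.65
tool_pos: [0.5918, 0.0024, 0.1659]
eef_rot: [0.691, -0.676, 0.176, -0.186]
contact_force: [-1.6, -0.4, -1.6]
opening: 0.006
```

```bash
python3 look.py 6 .6185 0 .154 61
```

```text
t 14.65 pos [0.5918 0.0024 0.1659] q [ 0.259  0.725 -0.571  2.227  2.168  0.477  2.532] F [-1.6 -0.4 -1.6] phi 60.4 
 [[ 0.025 -0.869  0.494]
 [-1.    -0.017  0.02 ]
 [-0.009 -0.495 -0.869]]
[0, np.float64(0.4), np.float64(-2.2), np.float64(2.9), np.float64(-0.001), np.float64(0.002), np.float64(0.002)]
[0, np.float64(0.4), np.float64(-2.2), np.float64(2.9), np.float64(-0.001), np.float64(0.002), np.float64(0.002)]
[0, np.float64(0.4), np.float64(-2.2), np.float64(2.9), np.float64(-0.001), np.float64(0.002), np.float64(0.002)]
[0, np.float64(0.4), np.float64(-2.2), np.float64(2.9), np.float64(-0.001), np.float64(0.002), np.float64(0.002)]
[0, np.float64(0.4), np.float64(-2.2), np.float64(2.9), np.float64(-0.001), np.float64(0.002), np.float64(0.002)]
[0, np.float64(0.3), np.float64(-2.2), np.float64(2.9), np.float64(-0.001), np.float64(0.002), np.float64(0.002)]
[0, np.float64(0.3), np.float64(-2.2), np.float64(2.9), np.float64(-0.001), np.float64(0.002), np.float64(0.002)]
[0, np.float64(0.3), np.float64(-2.2), np.float64(2.9), np.float64(-0.001), np.float64(0.002), np.float64(0.002)]
```

View pics/look6.png

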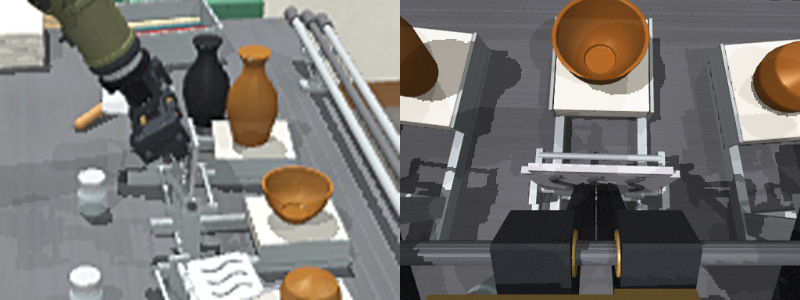

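The tag now stands just past upright, marked face towards the fingers. I'll keep pushing over.

>>> play_rows:
  increments:
    - [0, 0, -3, 2, 0, 0, 0]
    - [0, 0, -3, 2, 0, 0, 0]
    - [0, 0, -2.5, 2.5, 0, 0, 0]
    - [0, 0, -2.5, 2.5, 0, 0, 0]
    - [0, 0, -2, 3, 0, 0, 0]
    - [0, 0, -2, 3, 0, 0, 0]
    - [0, 0, -2, 3.5, 0, 0, 0]
    - [0, 0, -2, 3.5, 0, 0, 0]

```text
clock: 15.75
tool_pos: [0.6219, 0.003, 0.156]
eef_rot: [0.691, -0.676, 0.176, -0.186]
contact_force: [-0.8, -0.1, 0.2]
opening: 0.004
```

```bash
python3 look.py 7 .648 0 .138 61
```

```text
t 15.75 pos [0.6219 0.003  0.156 ] q [ 0.225  0.754 -0.514  2.151  2.15   0.432  2.569] F [-0.8 -0.1  0.2] phi 60.3 
 [[ 0.024 -0.868  0.496]
 [-1.    -0.017  0.019]
 [-0.008 -0.496 -0.868]]
[0, np.float64(0.5), np.float64(-1.7), np.float64(3.6), np.float64(-0.002), np.float64(0.002), np.float64(0.002)]
[0, np.float64(0.5), np.float64(-1.7), np.float64(3.6), np.float64(-0.002), np.float64(0.002), np.float64(0.002)]
[0, np.float64(0.4), np.float64(-1.7), np.float64(3.6), np.float64(-0.002), np.float64(0.002), np.float64(0.002)]
[0, np.float64(0.4), np.float64(-1.7), np.float64(3.6), np.float64(-0.002), np.float64(0.002), np.float64(0.002)]
[0, np.float64(0.4), np.float64(-1.7), np.float64(3.6), np.float64(-0.002), np.float64(0.002), np.float64(0.002)]
[0, np.float64(0.4), np.float64(-1.7), np.float64(3.6), np.float64(-0.002), np.float64(0.002), np.float64(0.002)]
[0, np.float64(0.4), np.float64(-1.8), np.float64(3.6), np.float64(-0.002), np.float64(0.002), np.float64(0.002)]
[0, np.float64(0.4), np.float64(-1.8), np.float64(3.6), np.float64(-0.002), np.float64(0.002), np.float64(0.002)]
```

View pics/look7.png

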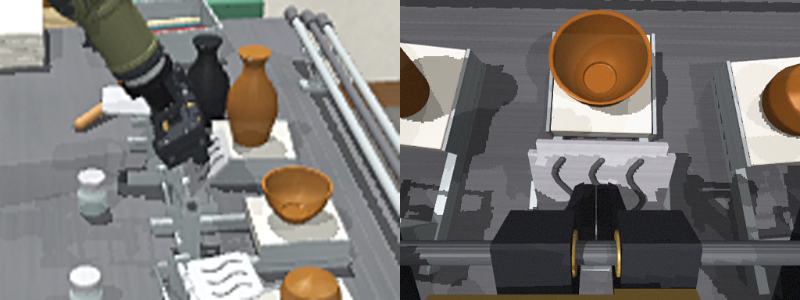

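>>> play_rows:
  increments:
    - [0, 0.3, -1, 4, 0, 0, 0]
    - [0, 0.3, -1, 4, 0, 0, 0]
    - [0, 0.3, -1, 4, 0, 0, 0]
    - [0, 0.3, -1, 4, 0, 0, 0]
    - [0, 0.3, -2, 4, 0, 0, 0]
    - [0, 0.3, -2, 4, 0, 0, 0]
    - [0, 0.3, -2, 4, 0, 0, 0]
    - [0, 0.3, -2, 4, 0, 0, 0]

```text
clock: 16.85
tool_pos: [0.6504, 0.0017, 0.133]
eef_rot: [0.691, -0.676, 0.176, -0.187]
contact_force: [-1.2, 0.8, 0.7]
opening: 0.007
```

```bash
python3 look.py 8 .654 0 .124 61
```

```text
t 16.85 pos [0.6504 0.0017 0.133 ] q [ 0.21   0.813 -0.483  2.081  2.166  0.42   2.582] F [-1.2  0.8  0.7] phi 60.2 
 [[ 0.025 -0.868  0.496]
 [-1.    -0.017  0.02 ]
 [-0.009 -0.497 -0.868]]
[0, np.float64(0.2), np.float64(0.2), np.float64(1.2), np.float64(-0.002), np.float64(0.002), np.float64(0.002)]
[0, np.float64(0.2), np.float64(0.2), np.float64(1.2), np.float64(-0.002), np.float64(0.002), np.float64(0.002)]
[0, np.float64(0.2), np.float64(0.2), np.float64(1.2), np.float64(-0.002), np.float64(0.002), np.float64(0.002)]
[0, np.float64(0.2), np.float64(0.2), np.float64(1.2), np.float64(-0.002), np.float64(0.002), np.float64(0.002)]
[0, np.float64(0.2), np.float64(0.2), np.float64(1.2), np.float64(-0.002), np.float64(0.002), np.float64(0.002)]
[0, np.float64(0.2), np.float64(0.2), np.float64(1.2), np.float64(-0.002), np.float64(0.002), np.float64(0.002)]
[0, np.float64(0.2), np.float64(0.2), np.float64(1.2), np.float64(-0.002), np.float64(0.002), np.float64(0.002)]
[0, np.float64(0.2), np.float64(0.2), np.float64(1.2), np.float64(-0.002), np.float64(0.002), np.float64(0.002)]
```

View pics/look8.png

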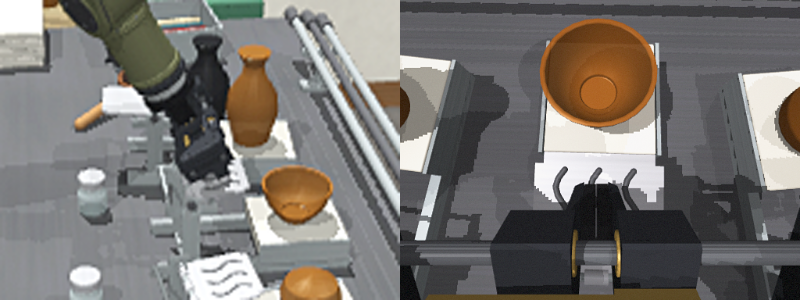

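Nearly down. Now a gentle straight-down press.

>>> play_rows:
  increments:
    - [0, 0, 0.7, 1.3, 0, 0, 0]
    - [0, 0, 0.7, 1.3, 0, 0, 0]
    - [0, 0, 0.7, 1.3, 0, 0, 0]
    - [0, 0, 0.7, 1.3, 0, 0, 0]
    - [0, 0, 0.7, 1.3, 0, 0, 0]
    - [0, 0, 0.7, 1.3, 0, 0, 0]
    - [0, 0, 0.7, 1.3, 0, 0, 0]
    - [0, 0, 0.7, 1.3, 0, 0, 0]

```text
clock: 17.95
tool_pos: [0.6515, 0.0018, 0.1263]
eef_rot: [0.691, -0.674, 0.18, -0.189]
contact_force: [-6.7, -1.0, 14.4]
opening: -0.001
```

```bash
python3 look.py 9 .60 0 .25 61
```

```text
t 17.95 pos [0.6515 0.0018 0.1263] q [ 0.222  0.833 -0.506  2.088  2.196  0.455  2.561] F [-6.7 -1.  14.4] phi 59.7 
 [[ 0.026 -0.863  0.504]
 [-1.    -0.019  0.018]
 [-0.006 -0.504 -0.864]]
[0, np.float64(-0.0), np.float64(-2.2), np.float64(-16.6), np.float64(-0.003), np.float64(0.002), np.float64(0.002)]
[0, np.float64(-0.0), np.float64(-2.2), np.float64(-16.6), np.float64(-0.003), np.float64(0.002), np.float64(0.002)]
[0, np.float64(0.0), np.float64(-2.1), np.float64(-16.6), np.float64(-0.003), np.float64(0.002), np.float64(0.002)]
[0, np.float64(0.1), np.float64(-2.1), np.float64(-16.6), np.float64(-0.003), np.float64(0.002), np.float64(0.002)]
[0, np.float64(0.1), np.float64(-2.1), np.float64(-16.6), np.float64(-0.003), np.float64(0.002), np.float64(0.002)]
[0, np.float64(0.1), np.float64(-2.0), np.float64(-16.6), np.float64(-0.003), np.float64(0.002), np.float64(0.002)]
[0, np.float64(0.2), np.float64(-2.0), np.float64(-16.6), np.float64(-0.003), np.float64(0.002), np.float64(0.002)]
[0, np.float64(0.2), np.float64(-1.9), np.float64(-16.6), np.float64(-0.003), np.float64(0.002), np.float64(0.002)]
```

View pics/look9.png

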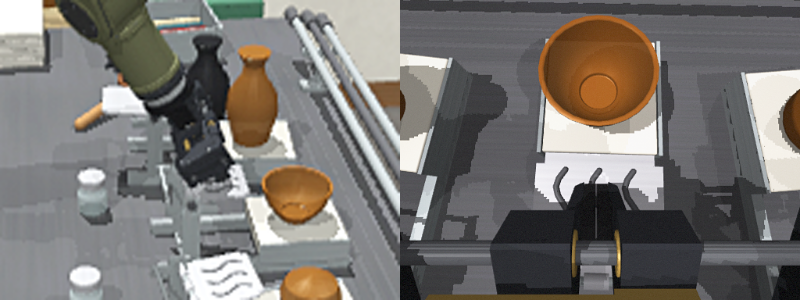

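It pushes back with 14 N at the height predicted for the stop. I'll retreat back along the tool axis.

>>> play_rows:
  increments:
    - [0, 0, -1, -6, 0, 0, 0]
    - [0, 0, -2, -10, 0, 0, 0]
    - [0, 0, 0, -15, 0, 0, 0]
    - [0, 0, 0, -15, 0, 0, 0]
    - [0, 0, 0, -15, 0, 0, 0]
    - [0, 0, 0, -15, 0, 0, 0]
    - [0, 0, 0, -15, 0, 0, 0]
    - [0, 0, 0, -10, 0, 0, 0]

```text
clock: 19.05
tool_pos: [0.5991, 0.0002, 0.2213]
eef_rot: [0.691, -0.674, 0.18, -0.189]
contact_force: [-0.4, -0.1, -0.3]
opening: 0.006
```

```bash
python3 - <<'E'
from h import *
from plant import r
import cv2
p,R=st(r)
P=np.load("p.npy")
for n in("side","wrist","scene"):
    c=r.get_calibration(n)
    im=cv2.cvtColor(r.snapshot(n),cv2.COLOR_RGB2BGR)
    cv2.imwrite(f"pics/{n}9.png",im)
    big=cv2.resize(im,None,fx=4,fy=4,interpolation=cv2.INTER_CUBIC)
    for th,col in((np.pi,(0,0,255)),(2.97,(255,0,0))):
        L=[[-.084*np.cos(th)-.002*np.sin(th),y,.12+.084*np.sin(th)-.002*np.cos(th)]for y in(.039,-.039)]
        uv=(proj(c,world(P,L))+.5)*4
        for u in uv: cv2.circle(big,(int(u[0]),int(u[1])),4,col,-1)
    m=uv.mean(0).astype(int);x0=max(m[0]-250,0);y0=max(m[1]-200,0)
    cv2.imwrite(f"pics/{n}9f.png",big[y0:y0+400,x0:x0+500])
E
```

```text
t 19.05 pos [5.991e-01 2.000e-04 2.213e-01] q [ 0.14   0.581 -0.355  2.178  2.072  0.26   2.604] F [-0.4 -0.1 -0.3] phi 59.7 
 [[ 0.026 -0.863  0.504]
 [-1.    -0.019  0.019]
 [-0.007 -0.504 -0.864]]
```

View pics/wrist9f.png

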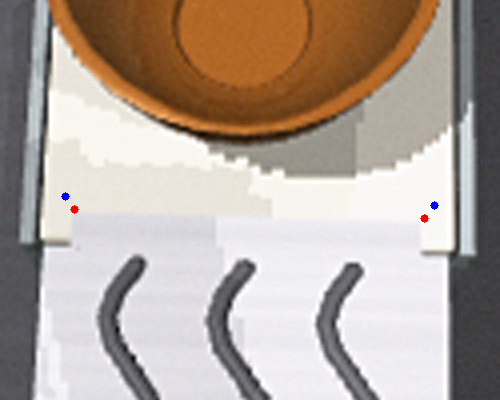

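View pics/side9f.png

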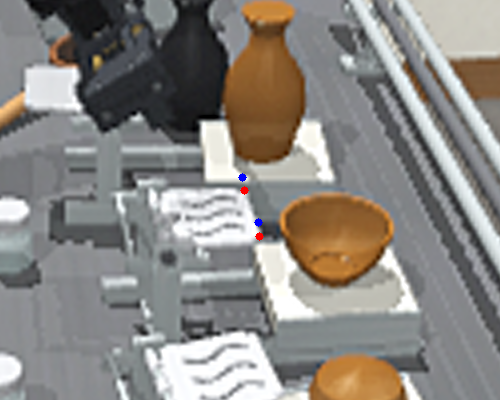

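View pics/scene9.png

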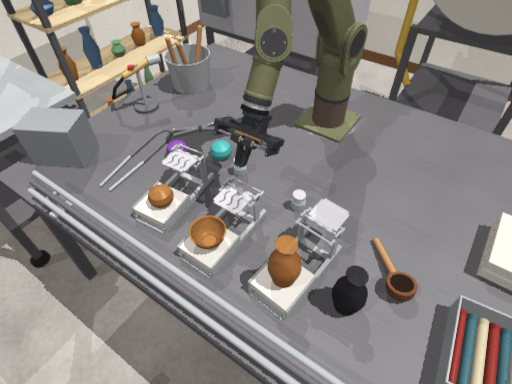

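The free edge lies on the π dots in both the wrist and side views, clear of the 2.97 dots, and the mark is up. One quick before/after comparison of everything else, then I'll hand in.

```bash
python3 - <<'E'
import cv2,numpy as np
a=cv2.imread("pics/scene0.png",0).astype(np.float32);b=cv2.imread("pics/scene9.png",0).astype(np.float32)
for n,(x,y,w,h) in dict(bowl=(188,215,40,45),vase=(262,232,45,60),weight=(143,178,38,35),tagvase=(308,198,45,35),tagweight=(162,146,28,24),frit_a=(288,186,24,30),block=(370,235,50,70)).items():
    s,_=cv2.phaseCorrelate(a[y:y+h,x:x+w],b[y:y+h,x:x+w]); print(n,np.round(s,2))
from plant import r
s=r.get_state();print(s["clock"],s["contact_force"].round(1))
r.finish_job()
E
```

```text
bowl [-0.16  0.59]
vase [0.42 0.06]
weight [ 0.11 -0.1 ]
tagvase [0.58 0.14]
tagweight [0.2  0.12]
frit_a [-0.01 -0.02]
block [-0.05 -0.01]
19.2 [-0.3 -0.2  0.2]
the job is handed in; nothing more can be done
```

I flipped the tag of the bowl's stand (the middle one) right over, so it lies flat on the far side with the heat mark up. The job was handed in at 19.2 s. I pushed it with shut fingers from underneath its free edge, over the pivot, and pressed it down to its stop without taking it between them.

**Final checks**
- **Tag:** when pressed down it stopped at the height worked out for lying level, pushing back with 14 N. After the retreat its free edge lined up with the level (π) position in the wrist and side pictures, clear of the 2.97 rad limit.
- **Glass, other tags and tools:** comparing the first and last scene pictures, the bowl, vase, paperweight, both other tags, `frit_a` and `block` moved at most about 0.6 pixel, roughly 2 mm. That may be only shadow. I did not measure `frit_b`, `jacks` or `shears`; the arm never came near the jacks or shears, and `frit_b` looked in place in the pictures.
- **Contact:** the arm was clear of everything at the end, with a force reading near zero.

**What went less smoothly**
- **Wrist flip:** the first forward tilt ran into a wrist joint limit, so I had to turn the wrist over in free space. One move there showed a brief force reading of about 110 N, close to the 120 N limit. It was from the fast motion and not contact: it was gone 0.1 s later and the pictures showed nothing touched.
- **Stand position:** the first stand fit was 2–5 mm off in the scene and side overlays, and the moves allowed for that.

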